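# Put the cream canisters of the rotary warmer away and rack the spatula

### The job

Close down the hand-cream station: bring each canister on the rotary warmer round to the open front bay, unscrew it there, and stand it upright, without dropping it, on the bare dark mat inside the storage case, whose lid over that mat has to be slid across the other one first. In the end both lids of the case must be fully closed again, and the spatula slid, blade first, fully home into the slot of its holder. Leave the bottles, soap and other things on the table where they are.

Things in the scene. Friction and masses are not known exactly. Their poses are not given: they have to be found in the camera images.
- warmer: Rotary cream warmer, fixed, white round base 284 mm across. Origin on the table under the turret's axis; its -x side is the front. A clear hood (113 to 118 mm above the table) covers x > 70 mm, and for -90 < x < 70 mm the strips from 70 to 150 mm either side of the middle line (y); only the front bay and the knob are open from above. Steel posts carry it at the corners.
- turret (a joint): Turret: aluminium disc 270 mm across, top 30 mm above the table, axis vertical; rad, counter-clockwise from above. Sprung detents at -1.047, 0, 1.047 and 2.094 (limits -1.25, 2.3); takes up to 0.3 N m. Starts at 0 with no socket in front; canister_a's socket is in front at -1.047, canister_b's at 1.047, canister_c's at 2.094. Sockets lie on a 100 mm radius.
- turret_grip (a point): Centre of the grip bar of the turret's knob, above its axis: a grey bar 66 mm long, 16 mm wide, 30 mm high (105 to 135 mm above the table); this point is 125 mm above the table. Its x axis runs along the bar and turns with the turret: parallel to the warmer's x at joint value 0.
- front_place (a point): Where a canister's foot stands when its socket is in front: 100 mm from the axis, 30 mm above the table. A canister is locked by an interrupted quarter-turn thread, wing along the turret's radius. Turned counter-clockwise (from above) by 66 to 84 degrees (best 76, stop at 84) it is free and lifts straight up past claws 13 mm high; 2 to 3 mm of play all round.
- canister_a: Cream canister (may be absent), 0.2 kg: white round pot 50 mm across, 45 mm high, two grey lugs at its foot along its y (72 mm over them, 12 mm wide, 6 mm high); on top a grey wing (grip bar) along its x, 46 mm long, 18 mm wide, from 44 to 70 mm above the foot. Origin in the middle of its foot, z up. In its socket its x axis points from the turret's axis outwards.
- canister_b: Cream canister (may be absent), 0.2 kg: white round pot 50 mm across, 45 mm high, two grey lugs at its foot along its y (72 mm over them, 12 mm wide, 6 mm high); on top a grey wing (grip bar) along its x, 46 mm long, 18 mm wide, from 44 to 70 mm above the foot. Origin in the middle of its foot, z up. In its socket its x axis points from the turret's axis outwards.
- canister_c: Cream canister (may be absent), 0.2 kg: white round pot 50 mm across, 45 mm high, two grey lugs at its foot along its y (72 mm over them, 12 mm wide, 6 mm high); on top a grey wing (grip bar) along its x, 46 mm long, 18 mm wide, from 44 to 70 mm above the foot. Origin in the middle of its foot, z up. In its socket its x axis points from the turret's axis outwards.
- case: Storage case, fixed, white, open-topped box 190 mm (x) by 372 mm (y), walls 80 mm high, inside 176 mm by 364 mm, parted in the middle (y = 0) by a wall 4 mm thick, floor 4 mm. Origin under its centre. Two clear lids 186 mm long close its left (+y) and right (-y) halves.
- lid_left (a joint): Left (+y) lid, 0 closed to 0.140 m open, sliding level towards the case's -y over the other lid; underside 87, top 91 mm above the table; about 1.5 N of friction, stays where it is left. Fully open it bares the compartment from y = 44 mm to the end wall at 182 mm.
- lid_right (a joint): Right (-y) lid, 0 closed to 0.140 m open, sliding level towards the case's +y under the other lid; underside 81, top 85 mm above the table; about 1.5 N of friction, stays where it is left. Fully open it bares the compartment from y = -44 mm to the end wall at -182 mm.
- lid_left_handle (a point): Top middle of the left lid's handle at the lid's outer end (case y = 172 mm when closed): an aluminium bar 50 mm along the case's x, 14 mm thick along its y, its top 122 mm above the table.
- lid_right_handle (a point): Top middle of the right lid's handle at the lid's outer end (case y = -172 mm when closed): an aluminium bar 50 mm along the case's x, 14 mm thick along its y, its top 122 mm above the table.
- tray: Bare dark rubber mat, fixed, 170 by 172 mm, 3 mm thick, lying in either the left or the right compartment of the case (the other holds four amber jars). Origin under its centre, 4 mm above the table and 92 mm from the case's middle; axes as the case's. The canisters stand on it, two fit side by side along y.
- spatula: Spatula lying on the table: wooden handle 80 mm long, 30 mm wide, 28 mm high, and a thin steel blade 60 mm long, 40 mm wide, 4 mm thick sticking out of the middle of the handle's +x end (blade's mid-plane 14 mm above the handle's underside). Origin under the middle of the handle; x points to the blade. About 70 g.
- spatula_shoulder (a point): Underside of the spatula's handle at the end where the blade starts, 40 mm ahead of the spatula's origin; axes as the spatula's.
- holder: Spatula holder, fixed, white: a platform 100 mm long, 50 mm wide, 45 mm high for the handle to rest on, leading along +x to a block 66 mm long, 80 mm wide and 80.5 mm high with a level slot through it. Origin on the table below the slot's mouth; x points into the slot.
- slot_mouth (a point): Middle of the slot's mouth at the height of the platform, 45 mm above the table; axes as the holder's. The slot is 50 mm wide and 11 mm high, from 8.5 to 19.5 mm above the platform, so the blade of a spatula that rests on the platform is in mid-slot. Fully home, the handle's shoulder meets the block's face here.
- lotion: Bystander: blue lotion bottle 54 mm across, 170 mm high.
- dropper: Bystander: amber bottle 40 mm across, 100 mm high.
- soap: Bystander: bar of soap 75 by 50 by 28 mm.
- tumbler: Bystander: glass tumbler 72 mm across, 90 mm high.
- jar: Bystander: low jar 68 mm across, 60 mm high.
- wipes: Bystander: flat cardboard box 110 by 70 by 35 mm.

How it is judged:
On the way, in this order (a step that is already met when the one before it is completed fails the run):
1. the lid over the dark mat has been slid open by more than 100 mm (((y of tray in the frame of case above 0 m and value of joint lid_left above 0.1 m) or (y of tray in the frame of case below 0 m and value of joint lid_right above 0.1 m))), for 0.2 s.
2. every canister present stands upright and released on the dark mat (x of canister_a in the frame of tray between -0.075 and 0.075 m and y of canister_a in the frame of tray between -0.075 and 0.075 m and z of canister_a in the frame of tray between -0.004 and 0.012 m and angle between each of canister_a, canister_b, canister_c's own z axis and vertical below 0.12 rad and linear speed of each of canister_a, canister_b, canister_c below 0.03 m/s and contact force between the fingers and canister_a below 0.1 N and x of canister_b in the frame of tray between -0.075 and 0.075 m and y of canister_b in the frame of tray between -0.075 and 0.075 m and z of canister_b in the frame of tray between -0.004 and 0.012 m and contact force between the fingers and canister_b below 0.1 N and x of canister_c in the frame of tray between -0.075 and 0.075 m and y of canister_c in the frame of tray between -0.075 and 0.075 m and z of canister_c in the frame of tray between -0.004 and 0.012 m and contact force between the fingers and canister_c below 0.1 N), for 0.3 s.
At the end, for the whole second after the job is handed in: Every canister present stands upright (within 7 degrees) and at rest on the dark mat in the case, both lids are closed to within 10 mm, and the spatula lies level and at rest in the holder, blade in the slot, its shoulder within 8 mm of the block's face (all of step 2 and value of joint each of lid_left, lid_right below 0.01 m and x of spatula_shoulder in the frame of slot_mouth between -0.008 and 0.004 m and y of spatula_shoulder in the frame of slot_mouth between -0.012 and 0.012 m and z of spatula_shoulder in the frame of slot_mouth between -0.006 and 0.008 m and angle between the x axis of spatula and the x axis of holder, either way round below 0.2 rad and angle between spatula's own z axis and vertical below 0.12 rad and linear speed of spatula below 0.03 m/s); the robot touches nothing.
It fails at once if a canister is dropped (falls faster than 0.9 m/s while not held) ((linear speed of canister_a above 0.9 m/s and contact force between the fingers and canister_a below 0.1 N) or (linear speed of canister_b above 0.9 m/s and contact force between the fingers and canister_b below 0.1 N) or (linear speed of canister_c above 0.9 m/s and contact force between the fingers and canister_c below 0.1 N)).
It fails at once if a bystander is moved more than 40 mm or tipped over (distance of any of lotion, dropper, soap, tumbler, jar, wipes from where it was at the start of the episode above 0.04 m or angle between any of lotion, dropper, soap, tumbler, jar, wipes's own z axis and vertical above 0.6 rad).
Of canister_a, canister_b, canister_c only 1 to 2 are there at a start; the rules pass over those that are not, and their reading is None.
At some moment in a run one of spatula may be knocked a few centimetres aside while the robot is not near it.
It also fails if it takes over 210 s, if anything falls off the work surface, if the arm or the gripper's body presses on something with over 40 N, if the wrist force passes 120 N, or if a joint passes its speed limit or range.

### The arm

A 7-joint arm with a two-finger parallel gripper is mounted at the origin on the work surface. World frame = base frame: x ahead of the robot, y to its left, z up, the work surface at z = 0. Lengths are in m, angles in rad, forces in N, time in s.
With the tool pointing down it reaches from about 0.4 to 0.85 m from the base axis. Payload 10.4 kg.
Tool frame: the origin (TCP) lies at the very end of the fingers, on their centre line; the grasp point (between the pads) lies 19 mm behind it (manip.tcp_to_grasp is the distance from the TCP to the grasp point, in m); x points along the fingers, y is the direction in which the jaws open and shut, and the axes are right-handed (so a half turn about x gives the same grasp; the last joint's range is limited). The gripper opens to 85 mm and grips with 20 to 120 N. Pads are 22 mm wide; open, the fingers measure 114 mm over their backs; the gripper's body (76 mm by 85 mm) begins 54 mm behind the grasp point. The pads swing forward as they close: fully open they stand 13 mm farther back than shut.
Start: joints at [1.246, 0.332, -0.065, 1.46, 0.022, 1.35, -0.088], TCP at [0.186, -0.597, 0.231] pointing down, gripper open.
Joint ranges: [-2.6, 2.6], [-0.5, 2.12], [-1.47, 1.34], [0.16, 2.42], [-1.27, 4.41], [0.06, 2.06], [-2.6, 2.6]. Speed limits (rad/s): [2.22, 2.22, 2.79, 2.79, 3.14, 3.14, 3.14].

### API

Orientations are given as a unit quaternion [x, y, z, w].
In Python, from workcell import manip, cams, hand_in gives the robot as it stands.
- The arm moves only by the shell command python3 -m handwheel 'ROWS' [FORCE]. ROWS is text: rows parted by semicolons, each of 7 numbers parted by spaces: the shift along the tool's x, y, z in mm, then the turn, a rotation vector about the tool's x, y, z in rad, then the finger opening in mm, from 0 to 85.4. A call has 1 to 8 rows; each row shifts and turns the commanded pose from where the row before left it, along the tool's axes as they then stand; what a row does not reach is not made up. A row lasts 1/10 s, in which the tool goes at most 50 mm and 8.59 degrees, less where a joint would pass 70% of its speed; a pose out of reach is approached as far as the arm can. A call with a gripper value outside its range is refused whole. The fingers move at their own pace and stop on an object; FORCE is the grip in N (left out, the last holds). Time passes only in rows, so rows that do not move let the fingers close. It gives the time, the measured TCP pose, the force and the opening at its end, in the units of the state.
- manip.get_obs(): the state, without advancing time (a new reading comes with each control period).
- cams.camera(name): name is "scene" or "top" or "wrist"; returns a dict with "color" (420x560x3 uint8, blue, green, red), "depth" (420x560 float32, m along the optical axis (not along the pixel's ray), 0 where there is no reading), "camera_matrix" (3x3 intrinsics, pixels), "distortion" ([k1, k2, p1, p2, k3] as OpenCV has them; the pictures are not rectified), "origin" and "attitude" of the camera in the world; the wrist camera has in their place "T_tool_cam" (4x4, takes a point from camera to tool coordinates, whose origin is the TCP and whose axes are the tool frame's). Camera axes: x right, y down, z forward; pixel columns grow to the right and rows downward; lengths in m; the calibration is good to about 2 mm. A picture is of the moment at which its call begins: read the wrist's pose just before it.
- hand_in(): hands the job in, once; it reports no verdict.
Trained networks look in the newest picture that a camera, given by its name, has taken for a name from the list of things; names that differ only in an ending like _2 or _b are one class to them, and where a whole thing is asked for, a point or a joint stands for the part that bears it (a point fixed in the world has none). Each returns a list of dicts, best first, with "conf" (0 to 1); they miss things now and then, are a little off and sometimes report something else, mostly with a low value. They report only what shows in the picture. A call takes as long as a camera call.
- cams.recognise(camera, thing): "box" ([left, top, width, height] in pixels, round what is visible of it).
- cams.outline_of(camera, thing): "region" (420x560 bool, what is visible of it) and "box" ([left, top, width, height] in pixels, round what is visible of it).
The state is a dict: "clock": time; "joint_pos": joint angles; "joint_velocities": joint speeds; "tau": joint torques, N m; "position": TCP position; "ee_rot": TCP orientation; "ft_force": force on the tool from outside, world axes, zero at the start; "torque": the same for the moment, N m; "grip_width": opening from 0.0 (shut) to 1.0 (fully open).
Only numpy, scipy, OpenCV 4.12 (cv2) and the standard library are available. Lean on these libraries where they do the work, as an engineer would, in place of code of your own. Each camera call takes 0.05 s, during which the arm holds its last target.

## Working session

There is one attempt and no reset: what is moved stays moved. The work goes in short steps, Python scripts to look and compute and a shell command to move; the robot and the scene stay as the last step left them, time stands still between calls to the robot, and variables do not carry over. Pictures are saved under pics/ and viewed, and the job is handed in when it is done.

```bash
ls -la; mkdir -p pics
cat > h.py <<'E'
import numpy as np, cv2
from workcell import manip, cams
from scipy.spatial.transform import Rotation as R
E
python3 - <<'E'
from h import *
o=manip.get_obs()
for k in o: print(k,o[k])
for n in ["scene","top","wrist"]:
    c=cams.camera(n); cv2.imwrite(f"pics/{n}0.png",c["color"]); np.savez(f"pics/{n}0.npz",**{k:np.array(v) for k,v in c.items()})
    print(n,{k:c[k] for k in c if k not in("color","depth")})
E
```

```text
total 12
drwxr-xr-x  3 agent agent 4096 Dec  6 14:52 .
drwxr-xr-x 23 root  root  4096 Dec  6 14:52 ..
drwxr-xr-x  2 agent agent 4096 Dec  6 14:52 pics
clock 0.0
joint_pos [ 1.24640028  0.33286863 -0.0647011   1.46093809  0.02157139  1.34988617
 -0.08850854]
joint_velocities [ 3.15632648e-03  1.07160832e-03 -5.49366255e-04  9.56370257e-05
 -1.92136656e-04 -3.18375432e-04 -5.77843543e-04]
tau [ 1.34760605e-03 -6.25447011e+01  4.93559218e-02 -3.91606021e+01
  1.59935810e-02  9.95480921e-03  3.02082327e-06]
position [ 0.18566705 -0.59639722  0.23051948]
ee_rot [-0.69898351 -0.10678842  0.6991585  -0.1058096 ]
ft_force [-0.07711914 -0.5580273  -0.53255539]
torque [-0.03539045  0.02147901 -0.0202027 ]
grip_width 1.0027508498307576
scene {'camera_matrix': array([[390.42877315,   0.        , 275.64005787],
       [  0.        , 390.42877315, 208.41220146],
       [  0.        ,   0.        ,   1.        ]]), 'distortion': array([0.03026575, 0.        , 0.        , 0.        , 0.        ]), 'origin': array([0.95727831, 0.4614042 , 0.79238267]), 'attitude': array([ 0.29817678,  0.88088448, -0.
[... 343 characters left out ...]
3]), 'attitude': array([ 0.70699524, -0.70539992,  0.03628968, -0.03537998])}
wrist {'camera_matrix': array([[352.48329122,   0.        , 274.75890114],
       [  0.        , 352.48329122, 216.95546688],
       [  0.        ,   0.        ,   1.        ]]), 'distortion': array([-0.02328666,  0.        ,  0.        ,  0.        ,  0.        ]), 'T_tool_cam': array([[ 1.01574034e-03, -2.87423974e-01,  9.57802917e-01,
        -1.42345740e-01],
       [ 9.99997264e-01, -1.72649320e-03, -1.57858477e-03,
        -3.24148048e-04],
       [ 2.10736333e-03,  9.57801899e-01,  2.87421434e-01,
        -7.35240373e-02],
       [ 0.00000000e+00,  0.00000000e+00,  0.00000000e+00,
         1.00000000e+00]])}
```

View pics/top0.png

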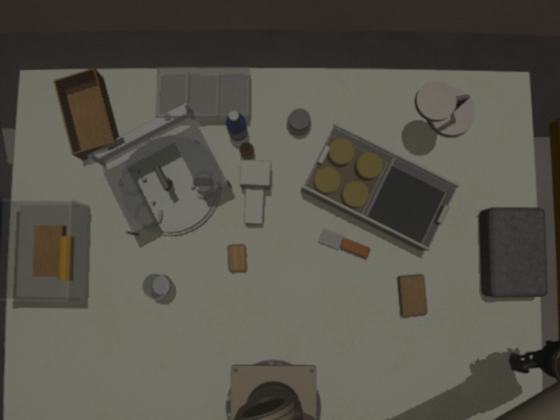

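View pics/scene0.png

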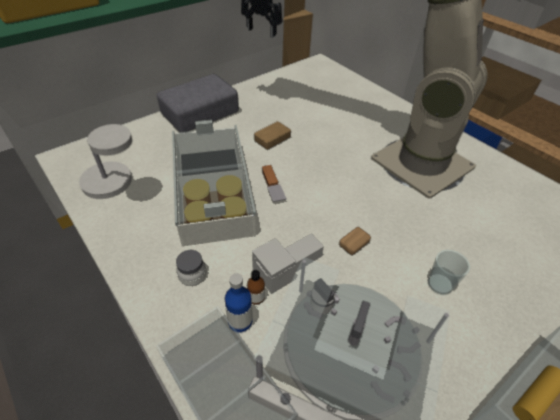

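View pics/wrist0.png

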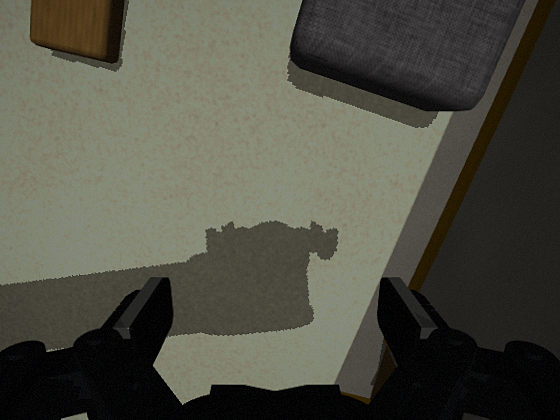

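```bash
cat >> h.py <<'E'
def Tcam(c):
    T=np.eye(4); T[:3,:3]=R.from_quat(c["attitude"]).as_matrix(); T[:3,3]=c["origin"]; return T
def ray(c,T,uv):
    uv=np.array(uv,float).reshape(-1,1,2)
    n=cv2.undistortPoints(uv,c["camera_matrix"],c["distortion"]).reshape(-1,2)
    d=np.c_[n,np.ones(len(n))]@T[:3,:3].T
    return T[:3,3],d
def atz(c,T,uv,z):
    o,d=ray(c,T,uv); return o+d*((z-o[2])/d[:,2])[:,None]
def deproj(c,T,uv):
    uv=np.array(uv).reshape(-1,2); o,d=ray(c,T,uv)
    return o+d*c["depth"][uv[:,1].astype(int),uv[:,0].astype(int)][:,None]
def cloud(c,T):
    h,w=c["depth"].shape; v,u=np.mgrid[:h,:w]; 
    return deproj(c,T,np.c_[u.ravel(),v.ravel()]).reshape(h,w,3)
def proj(c,T,P):
    Q=(np.atleast_2d(P)-T[:3,3])@T[:3,:3]
    return cv2.projectPoints(Q,np.zeros(3),np.zeros(3),c["camera_matrix"],c["distortion"])[0].reshape(-1,2)
def toolT():
    o=manip.get_obs(); T=np.eye(4); T[:3,:3]=R.from_quat(o["ee_rot"]).as_matrix(); T[:3,3]=o["position"]; return T
def load(n):
    return dict(np.load(n))
E
python3 - <<'E'
from h import *
for n in ["top","scene"]:
    c=cams.camera(n);T=Tcam(c);P=cloud(c,T)
    for t in ["warmer","turret","canister_a","case","lid_left","lid_right","lid_left_handle","lid_right_handle","tray","spatula","holder","lotion","dropper","soap","tumbler","jar","wipes"]:
        for d in cams.outline_of(n,t)[:3]:
            m=d["region"]; q=P[m]; print(n,t,round(d["conf"],2),np.round(d["box"]),np.round(np.median(q,0),3), np.round(q[:,2].max(),3))
c=load("pics/top0.npz")
for nm,(x,y,w,h) in dict(warm=(85,90,160,160),case=(220,110,260,160)).items():
    cv2.imwrite(f"pics/t_{nm}.png",cv2.convertScaleAbs(cv2.resize(c["color"][y:y+h,x:x+w],None,fx=700/w if w<h*1.2 else 780/w,fy=580/h if w<h*1.2 else 780/w,interpolation=cv2.INTER_CUBIC) if 0 else cv2.resize(c["color"][y:y+h,x:x+w],None,fx=3,fy=3,interpolation=cv2.INTER_CUBIC),alpha=1.6))
E
```

```text
top warmer 0.78 [ 87. 106. 143. 131.] [0.619 0.297 0.115] 1.48
top turret 0.72 [129. 144.  90.  95.] [0.577 0.282 0.03 ] 1.48
top turret 0.35 [284. 110.  26.  26.] [ 0.769 -0.066  0.057] 1.48
top case 0.75 [299. 128. 160. 123.] [ 0.585 -0.278  0.088] 1.48
top case 0.63 [224. 109.  24.  31.] [0.745 0.098 0.111] 1.48
top lid_left 0.8 [306. 128.  91.  87.] [ 0.629 -0.199  0.091] 1.48
top lid_right 0.57 [368. 158.  86.  90.] [ 0.547 -0.364  0.085] 1.48
top lid_right 0.56 [ 90. 103. 143. 135.] [0.619 0.297 0.115] 1.48
top lid_left_handle 0.8 [304. 127.  92.  90.] [ 0.63  -0.199  0.091] 1.48
top lid_right_handle 0.66 [368. 160.  89.  90.] [ 0.547 -0.365  0.085] 1.48
top spatula 0.78 [317. 226.  54.  32.] [ 0.442 -0.186  0.02 ] 1.48
top spatula 0.56 [305. 128.  91.  90.] [ 0.63  -0.199  0.091] 1.48
top holder 0.82 [240. 161.  30.  66.] [0.594 0.053 0.053] 1.48
top lotion 0.75 [240. 159.  28.  66.] [0.594 0.053 0.05 ] 1.48
top lotion 0.74 [227. 112.  24.  27.] [0.744 0.098 0.111] 1.48
top lotion 0.3 [127. 144.  90.  91.] [0.577 0.282 0.03 ] 1.48
top dropper 0.45 [239. 145.  16.  12.] [0.687 
[... 1208 characters left out ...]
8.  61.  55.] [ 0.548 -0.368  0.083] 0.792
scene holder 0.79 [252. 233.  72.  61.] [0.623 0.066 0.05 ] 0.792
scene holder 0.63 [177. 162.  75.  61.] [ 0.641 -0.191  0.089] 0.792
scene lotion 0.8 [224. 274.  32.  62.] [0.767 0.117 0.106] 0.792
scene dropper 0.71 [247. 273.  16.  32.] [0.704 0.087 0.063] 0.792
scene soap 0.95 [339. 226.  32.  28.] [0.414 0.106 0.025] 0.792
scene tumbler 0.72 [425. 252.  45.  48.] [0.343 0.311 0.059] 0.792
scene jar 0.91 [176. 252.  32.  35.] [ 0.786 -0.051  0.056] 0.792
scene jar 0.75 [323. 288.  12.  24.] [0.607 0.212 0.069] 0.792
scene jar 0.51 [428. 249.  44.  47.] [0.342 0.31  0.06 ] 0.792
scene wipes 0.74 [255. 121.  39.  30.] [ 0.319 -0.359  0.031] 0.792
```

View pics/t_warm.png

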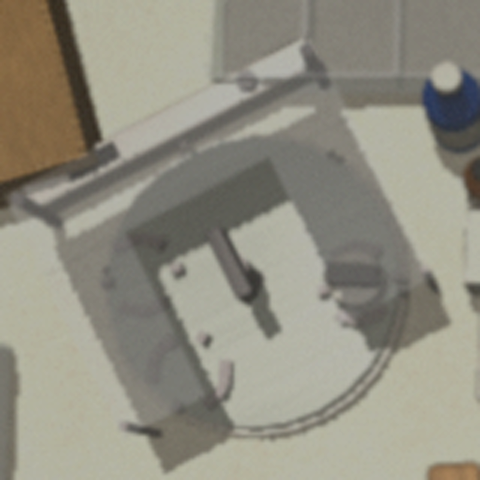

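View pics/t_case.png

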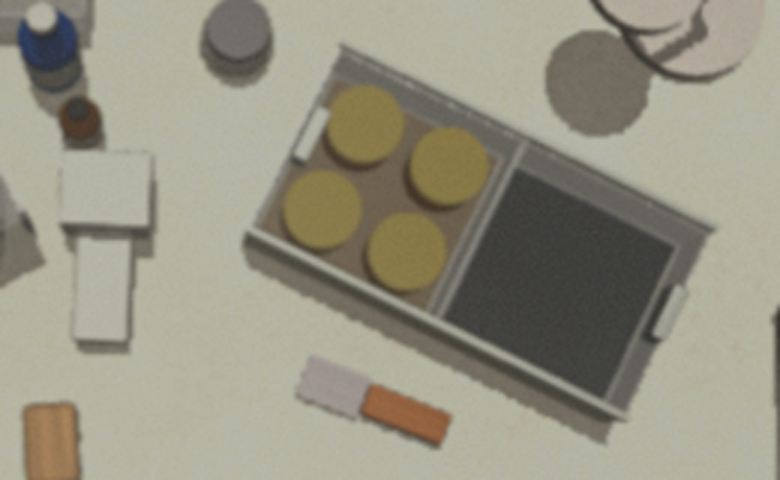

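Run:
```python
from h import *
for n in ["top","scene"]:
    c=cams.camera(n);T=Tcam(c);P=cloud(c,T)
    X,Y,Z=P[...,0],P[...,1],P[...,2]
    print(n,"table z",np.median(Z[(abs(X-.4)<.05)&(abs(Y)<.05)]))
    def rep(name,m):
        m=cv2.morphologyEx(m.astype(np.uint8),cv2.MORPH_OPEN,np.ones((2,2),np.uint8))
        k,l,s,_=cv2.connectedComponentsWithStats(m)
        for i in range(1,k):
            if s[i,4]>12:
                q=P[l==i]; r=cv2.minAreaRect((q[:,:2]*1000).astype(np.float32))
                print(name,s[i],"c",np.round(r[0],1),"size",np.round(r[1],1),"ang",round(r[2],1),"z",np.round(np.percentile(q[:,2],[5,50,95]),3), "mean",np.round(q.mean(0),4))
    case=(X>.38)&(X<.8)&(Y<-.05)&(Y>-.55)
    rep("handles",case&(Z>.105)&(Z<.135))
    rep("case",case&(Z>.07)&(Z<.135))
    rep("spat",(X>.38)&(X<.5)&(Y<-.08)&(Y>-.3)&(Z>.022)&(Z<.04))
    rep("blade",(X>.38)&(X<.5)&(Y<-.08)&(Y>-.3)&(Z>.008)&(Z<.04))
    warm=(X>.4)&(X<.85)&(Y>.1)&(Y<.55)
    rep("knob",warm&(Z>.123)&(Z<.2))
    rep("hood",warm&(Z>.108)&(Z<.123))
    rep("disc",warm&(Z>.022)&(Z<.04))
    h=(X>.45)&(X<.7)&(Y>0)&(Y<.12)
    rep("block",h&(Z>.07)&(Z<.09)); rep("plat",h&(Z>.035)&(Z<.055))
```

```text
top table z 0.0032957444662271573
handles [318 146  13  19 112] c [538.3 -69.7] size [ 14.8 339.5] ang 64.8 z [0.088 0.119 0.126] mean [ 0.6636 -0.1285  0.1254]
handles [437 206  14  19 134] c [ 515.3 -457.1] size [42.7 86.7] ang 10.8 z [-0.003  0.12   0.125] mean [ 0.5128 -0.4439  0.0951]
case [  303   125   157   127 10177] c [ 494.9 -258. ] size [407.2 404.8] ang 67.4 z [0.08  0.088 0.096] mean [ 0.586  -0.282   0.0936]
spat [341 240  30  19 299] c [ 427.  -224.6] size [84.9 28.5] ang 68.9 z [0.005 0.027 0.033] mean [ 0.4267 -0.2227  0.0257]
blade [319 229  52  30 661] c [ 436.  -132.5] size [ 88.3 264.7] ang 4.5 z [0.002 0.02  0.032] mean [ 0.4395 -0.1903  0.0225]
blade [380 229   6   4  13] c [ 476.4 -297.9] size [16.9  1.8] ang 59.5 z [0.001 0.021 0.032] mean [ 0.4764 -0.2976  0.0181]
knob [230 112   7  14  67] c [753.3 105.9] size [22.1 16.3] ang 0.4 z [0.123 0.167 0.174] mean [0.7502 0.1041 0.1568]
knob [154 166  17  25 176] c [494.7 160.4] size [397.4  39.1] ang 49.9 z [0.118 0.134 0.139] mean [0.6011 0.284  0.1394]
knob [ 67 200   7  21  63] c [521.9 522.9] size [53.8 18.9]
[... 4260 characters left out ...]
5] c [807.9 297.5] size [ 8.4 60.5] ang 18.5 z [0.019 0.03  0.04 ] mean [0.8082 0.2956 0.0299]
block [253 240  43  38 909] c [759.6 252. ] size [567.6  97.1] ang 56.4 z [0.071 0.078 0.081] mean [0.6347 0.0609 0.0823]
block [258 278   4   8  23] c [691.2  83.8] size [18.2  5.8] ang 34.3 z [0.069 0.072 0.077] mean [0.6928 0.0852 0.0721]
plat [286 235  38  30 582] c [743.4 228.1] size [627.   86.5] ang 39.6 z [0.035 0.043 0.045] mean [0.5446 0.0647 0.0485]
plat [253 259  43  27 235] c [641.3  70.4] size [ 60.9 100.4] ang 51.1 z [0.03  0.043 0.054] mean [0.6471 0.0711 0.0427]
plat [261 290   5   6  20] c [682.3  86.2] size [38.1  4.6] ang 39.3 z [-0.001  0.036  0.046] mean [0.6899 0.0925 0.0338]
```

```bash
cat > plan.py <<'E'
# plan.py x y z(m) yawdeg(of tool y, mod 180 unless 'e' given) [maxstep mm]
import sys; from h import *
a=[float(v) for v in sys.argv[1:5]]; ms=float(sys.argv[5]) if len(sys.argv)>5 else 50
o=manip.get_obs(); T=toolT(); Rt=T[:3,:3]
ydir=Rt[:,1]; cur=np.degrees(np.arctan2(ydir[1],ydir[0]))
print("cur",np.round(T[:3,3]*1000,1),"xaxis",np.round(Rt[:,0],3),"yaw",round(cur,1),"j7",round(o["joint_pos"][6],2),"grip",round(o["grip_width"],3),"t",round(o["clock"],1),"F",np.round(o["ft_force"],1))
dy=a[3]-cur
if 'e' not in sys.argv: dy=(dy+90)%180-90
else: dy=(dy+180)%360-180
tgt=np.array(a[:3])
yt=np.radians(cur+dy); xt=np.array([0,0,-1.]); yv=np.array([np.cos(yt),np.sin(yt),0]); Rg=np.c_[xt,yv,np.cross(xt,yv)]
rv=R.from_matrix(Rt.T@Rg).as_rotvec()
d=tgt-T[:3,3]
n=max(int(np.ceil(np.linalg.norm(d)*1000/ms)),int(np.ceil(np.linalg.norm(rv)/.149)),1)
print("dyaw",round(dy,1),"rotvec",np.round(rv,3),"dist",np.round(d*1000,1),"n",n)
print("translation only, tool axes total:",np.round(Rt.T@d*1000,1),"per row:",np.round(Rt.T@d*1000/n,1))
# equal world steps with rotation
Rc=Rt.copy();out=[]
for i in range(n):
    s=Rc.T@(d/n)*1000; out.append(np.r_[np.round(s,1),np.round(rv/n,3)]); Rc=Rc@R.from_rotvec(rv/n).as_matrix()
print("rows:"); 
for r in out: print(" ".join(f"{v:g}" for v in r))
E
python3 - <<'E'
from h import *
c=load("pics/top0.npz");T=Tcam(c)
# corners guesses from pic t_case (x0=220,y0=110, /3)
f=lambda u,v:(220+u/3,110+v/3)
print("case top corners z.08",np.round(atz(c,T,[f(342,47),f(715,230),f(625,415),f(250,232)],.08),4)[:,:2])
print("handles z.122",np.round(atz(c,T,[f(311,135),f(670,311)],.122),4)[:,:2])
print("block z.0805",np.round(atz(c,T,[f(63,152),f(151,152),f(150,228),f(62,226)],.0805),4)[:,:2])
print("plat z.045",np.round(atz(c,T,[f(129,235),f(128,341),f(74,338),f(79,235)],.045),4)[:,:2])
print("spat handle z.028",np.round(atz(c,T,[f(367,386),f(450,417),f(440,444),f(361,412)],.028),4)[:,:2])
g=lambda u,v:(85+u/3,90+v/3)
print("knob z.135",np.round(atz(c,T,[g(217,230),g(247,292)],.135),4)[:,:2])
print("hood z.118",np.round(atz(c,T,[g(62,232),g(165,470),g(232,430),g(131,236),g(268,160),g(360,352),g(448,322),g(335,84)],.118),4)[:,:2])
print("can wing",np.round(atz(c,T,[g(355,272)],.09),4)[:,:2])
E
python3 plan.py .512 -.443 .25 64.6
```

```text
case top corners z.08 [[ 0.7534 -0.1606]
 [ 0.5897 -0.492 ]
 [ 0.4256 -0.4063]
 [ 0.5863 -0.0777]]
handles z.122 [[ 0.6645 -0.1283]
 [ 0.5132 -0.4356]]
block z.0805 [[0.6572 0.0874]
 [0.6574 0.0096]
 [0.5895 0.0102]
 [0.5911 0.0876]]
plat z.045 [[0.5884 0.0295]
 [0.4926 0.0299]
 [0.4952 0.0783]
 [0.5883 0.0745]]
spat handle z.028 [[ 0.4536 -0.186 ]
 [ 0.4256 -0.261 ]
 [ 0.4012 -0.2516]
 [ 0.4301 -0.1803]]
knob z.135 [[0.6309 0.2978]
 [0.5776 0.2707]]
hood z.118 [[0.6326 0.4374]
 [0.4272 0.3411]
 [0.4615 0.2844]
 [0.6289 0.3766]
 [0.6956 0.2589]
 [0.5285 0.176 ]
 [0.5544 0.1011]
 [0.7631 0.202 ]]
can wing [[0.6019 0.1853]]
cur [ 185.8 -596.8  231.3] xaxis [ 0. -0. -1.] yaw -72.7 j7 -0.09 grip 1.0 t 2.0 F [ 0.9 -0.  -0.6]
dyaw -42.7 rotvec [ 0.745 -0.    -0.   ] dist [326.2 153.8  18.7] n 8
translation only, tool axes total: [ -18.7  -49.8 -357.1] per row: [ -2.3  -6.2 -44.6]
rows:
-2.3 -6.2 -44.6 0.093 -0 -0
-2.3 -10.4 -43.9 0.093 -0 -0
-2.3 -14.4 -42.7 0.093 -0 -0
-2.3 -18.3 -41.2 0.093 -0 -0
-2.3 -22.1 -39.3 0.093 -0 -0
-2.3 -25.6 -37.1 0.093 -0 -0
-2.3 -29 -34.5 0.093 -0 -0
-2.3 -32 -31.7 0.093 -0 -0
```

```bash
python3 -m handwheel '-2 -6 -45 0.093 0 0 85; -2 -10 -44 0.093 0 0 85; -2 -14 -43 0.093 0 0 85; -2 -18 -41 0.093 0 0 85; -2 -22 -39 0.093 0 0 85; -2 -26 -37 0.093 0 0 85; -2 -29 -34 0.093 0 0 85; -2 -32 -32 0.093 0 0 85'; python3 plan.py .513 -.437 .25 63.8
python3 - <<'E'
from h import *
t=toolT();c=cams.camera("wrist");T=t@c["T_tool_cam"]
cv2.imwrite("pics/w1.png",c["color"])
np.savez("pics/w1.npz",T=T,**{k:np.array(v) for k,v in c.items()})
E
```

```text
clock: 2.85
position: [0.5135, -0.4426, 0.2476]
ee_rot: [0.69, -0.157, -0.689, -0.156]
ft_force: [0.8, -1.2, 0.2]
grip_width: 0.994
cur [ 513.5 -442.6  247.6] xaxis [ 0. -0. -1.] yaw -115.6 j7 -1.41 grip 0.994 t 2.9 F [ 0.8 -1.2  0.2]
dyaw -0.6 rotvec [ 0.011 -0.    -0.   ] dist [-0.5  5.6  2.4] n 1
translation only, tool axes total: [-2.4 -4.9  2.9] per row: [-2.4 -4.9  2.9]
rows:
-2.4 -4.9 2.9 0.011 -0 -0
```

View pics/w1.png

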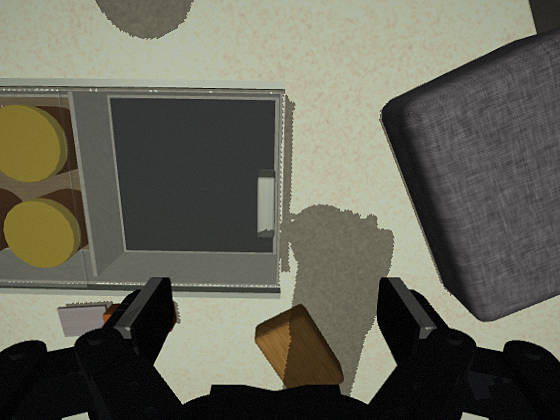

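Run:
```python
from h import *
c=load("pics/w1.npz");T=c["T"]
P=cloud(c,T)
m=(P[...,2]>.108)&(P[...,2]<.135)
k,l,s,_=cv2.connectedComponentsWithStats(m.astype(np.uint8))
for i in range(1,k):
    if s[i,4]>100:
        v,u=np.nonzero(l==i); q=P[l==i]; print(s[i],np.round(np.median(q,0),4),cv2.minAreaRect(np.c_[u,v].astype(np.float32)))
        r=cv2.minAreaRect((atz(c,T,np.c_[u,v],.122)[:,:2]*1000).astype(np.float32));print(r)
cv2.imwrite("pics/w1h.png",cv2.resize(c["color"][150:260,220:320],None,fx=5,fy=5))
print(np.round(atz(c,T,[(258,170),(275,237),(275,170),(258,237)],.122),4))
```

```text
[ 257  174   18   63 1105] [ 0.5195 -0.4364  0.1214] ((265.4999694824219, 204.99998474121094), (61.99999237060547, 16.999996185302734), 90.0)
((518.6073608398438, -436.1871032714844), (13.487154960632324, 50.58136749267578), 63.481346130371094)
[[ 0.5465 -0.4434  0.122 ]
 [ 0.4919 -0.4316  0.122 ]
 [ 0.5409 -0.4551  0.122 ]
 [ 0.4979 -0.4192  0.122 ]]
```

View pics/w1h.png

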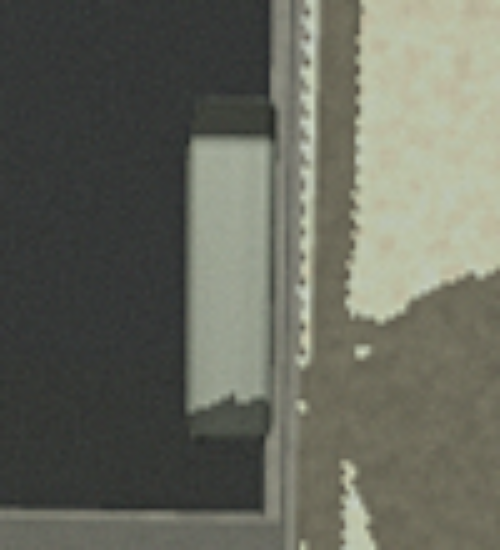

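```bash
python3 plan.py .5186 -.4362 .102 63.5
```

```text
cur [ 521.3 -435.8  247.1] xaxis [ 0.004  0.004 -1.   ] yaw -115.4 j7 -1.42 grip 0.988 t 2.9 F [ 2.6  7.5 -1.9]
dyaw -1.1 rotvec [ 0.019 -0.002  0.005] dist [  -2.7   -0.4 -145.1] n 3
translation only, tool axes total: [145.1   2.3   2.6] per row: [48.4  0.8  0.9]
rows:
48.4 0.8 0.9 0.006 -0.001 0.002
48.4 0.7 0.8 0.006 -0.001 0.002
48.4 0.6 0.8 0.006 -0.001 0.002
```

```bash
python3 -m handwheel '0 0 0 0 0 0 85; 0 0 0 0 0 0 85; 0 0 0 0 0 0 85'
cat > look.py <<'E'
import sys; from h import *
def look(name,crop=None,f=1):
    t=toolT();c=cams.camera("wrist");T=t@c["T_tool_cam"]
    cv2.imwrite(f"pics/{name}.png",c["color"]); np.savez(f"pics/{name}.npz",T=T,**{k:np.array(v) for k,v in c.items()}); return c,T
def handles(c,T,z0=.108,z1=.135,zt=.122,mn=100):
    P=cloud(c,T); m=(P[...,2]>z0)&(P[...,2]<z1)
    k,l,s,_=cv2.connectedComponentsWithStats(m.astype(np.uint8))
    for i in range(1,k):
        if s[i,4]>mn:
            v,u=np.nonzero(l==i); q=P[l==i]
            r=cv2.minAreaRect((atz(c,T,np.c_[u,v],zt)[:,:2]*1000).astype(np.float32));print(s[i],"medz",np.round(np.median(q,0),4),r)
if __name__=="__main__":
    c,T=look(sys.argv[1]); handles(c,T)
E
python3 look.py w2; python3 plan.py .5186 -.4362 .102 63.5
```

```text
clock: 3.2
position: [0.5108, -0.4448, 0.2474]
ee_rot: [-0.69, 0.156, 0.69, 0.155]
ft_force: [0.6, 0.0, 1.1]
grip_width: 0.997
[ 253  172   18   64 1115] medz [ 0.5192 -0.4364  0.1215] ((518.280029296875, -436.124755859375), (13.524551391601562, 51.172115325927734), 63.43017578125)
cur [ 510.8 -444.8  247.5] xaxis [-0.    -0.001 -1.   ] yaw -115.4 j7 -1.4 grip 0.999 t 3.2 F [ 0.3  1.2 -0.2]
dyaw -1.1 rotvec [ 0.018 -0.    -0.001] dist [   7.8    8.6 -145.5] n 3
translation only, tool axes total: [145.5 -11.2  -3.4] per row: [48.5 -3.7 -1.1]
rows:
48.5 -3.7 -1.1 0.006 -0 -0
48.5 -3.7 -1.1 0.006 -0 -0
48.5 -3.7 -1.1 0.006 -0 -0
```

```bash
python3 -m handwheel '30 -6 -2 0.018 0 0 85; 40 -5 -1 0 0 0 85; 40 0 0 0 0 0 85; 35 0 0 0 0 0 85; 0 0 0 0 0 0 85; 0 0 0 0 0 0 10; 0 0 0 0 0 0 10; 0 0 0 0 0 0 10' 40;  python3 -m handwheel '0 0 0 0 0 0 10; 0 0 0 0 0 0 10; 0 0 0 0 0 0 10; 0 0 0 0 0 0 10' 40; python3 plan.py .5186 -.4362 .102 63.5
```

```text
clock: 4.05
position: [0.5204, -0.4359, 0.1049]
ee_rot: [0.69, -0.162, -0.687, -0.161]
ft_force: [0.0, -0.4, -0.6]
grip_width: 0.513
clock: 4.45
position: [0.5199, -0.4354, 0.1035]
ee_rot: [0.689, -0.162, -0.688, -0.161]
ft_force: [-2.1, 0.1, 7.0]
grip_width: 0.152
cur [ 519.9 -435.4  103.5] xaxis [ 0.001 -0.001 -1.   ] yaw -116.4 j7 -1.45 grip 0.152 t 4.5 F [-2.1  0.1  7. ]
dyaw -0.1 rotvec [ 0.002 -0.002 -0.   ] dist [-1.3 -0.8 -1.5] n 1
translation only, tool axes total: [1.5 1.3 0.8] per row: [1.5 1.3 0.8]
rows:
1.5 1.3 0.8 0.002 -0.002 -0
```

```bash
python3 -m handwheel '0 -10 0 0 0 0 10; 0 -20 0 0 0 0 10; 0 -20 0 0 0 0 10; 0 -20 0 0 0 0 10; 0 -20 0 0 0 0 10; 0 -20 0 0 0 0 10; 0 -20 0 0 0 0 10; 0 -8 0 0 0 0 10' 40;  python3 -m handwheel '0 0 0 0 0 0 10; 0 0 0 0 0 0 10; 0 0 0 0 0 0 60; 0 0 0 0 0 0 60; -20 0 0 0 0 0 60; -40 0 0 0 0 0 60; -45 0 0 0 0 0 60; -45 0 0 0 0 0 60' 40;python3 -m handwheel '0 0 0 0 0 0 60;0 0 0 0 0 0 60;0 0 0 0 0 0 60';python3 look.py w3
```

```text
clock: 5.25
position: [0.5816, -0.3119, 0.1035]
ee_rot: [0.689, -0.162, -0.688, -0.16]
ft_force: [-5.3, -15.6, 6.8]
grip_width: 0.153
clock: 6.05
position: [0.5803, -0.3108, 0.2533]
ee_rot: [-0.688, 0.161, 0.689, 0.161]
ft_force: [1.3, -0.9, 0.3]
grip_width: 0.701
clock: 6.35
position: [0.5802, -0.3109, 0.2506]
ee_rot: [-0.688, 0.161, 0.689, 0.161]
ft_force: [-0.2, 0.3, -0.8]
grip_width: 0.7
[  10  174   38   62 1638] medz [ 0.6711 -0.1316  0.1212] ((669.7656860351562, -133.45730590820312), (23.555551528930664, 50.940696716308594), 63.1442756652832)
[ 267  174   18   63 1063] medz [ 0.5817 -0.3109  0.1214] ((580.9364013671875, -310.865478515625), (13.287611961364746, 51.09901428222656), 63.16006088256836)
```

View pics/w3.png

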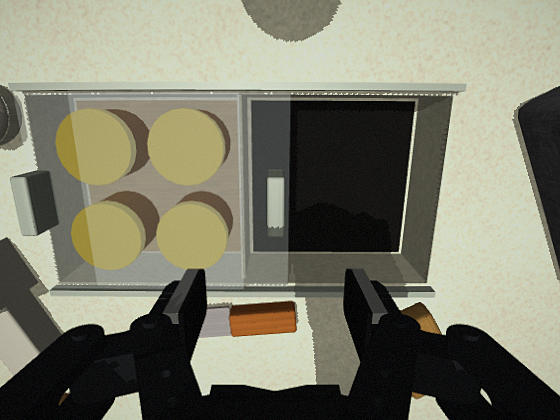

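```bash
python3 plan.py .60 .28 .26 -64 40 e
```

```text
cur [ 580.2 -310.9  250.4] xaxis [-0.003  0.001 -1.   ] yaw -116.4 j7 -1.65 grip 0.698 t 6.4 F [-0.   0.5 -0.4]
dyaw 52.4 rotvec [-0.914  0.003  0.001] dist [ 19.8 590.9   9.6] n 15
translation only, tool axes total: [  -8.9 -538.3  244.6] per row: [ -0.6 -35.9  16.3]
rows:
-0.6 -35.9 16.3 -0.061 0 0
-0.6 -36.8 14.1 -0.061 0 0
-0.6 -37.6 11.8 -0.061 0 0
-0.6 -38.3 9.5 -0.061 0 0
-0.6 -38.8 7.2 -0.061 0 0
-0.6 -39.1 4.8 -0.061 0 0
-0.6 -39.3 2.4 -0.061 0 0
-0.6 -39.4 0 -0.061 0 0
-0.6 -39.3 -2.4 -0.061 0 0
-0.6 -39.1 -4.8 -0.061 0 0
-0.6 -38.8 -7.2 -0.061 0 0
-0.6 -38.3 -9.5 -0.061 0 0
-0.6 -37.6 -11.8 -0.061 0 0
-0.6 -36.8 -14.1 -0.061 0 0
-0.6 -35.9 -16.3 -0.061 0 0
```

```bash
python3 -m handwheel '-1 -36 16 -0.061 0 0 85; -1 -37 14 -0.061 0 0 85; -1 -38 12 -0.061 0 0 85; -1 -38 10 -0.061 0 0 85; -1 -39 7 -0.061 0 0 85; -1 -39 5 -0.061 0 0 85; -1 -39 2 -0.061 0 0 85; -1 -39 0 -0.061 0 0 85'; python3 -m handwheel '-1 -39 -2 -0.061 0 0 85; -1 -39 -5 -0.061 0 0 85; -1 -39 -7 -0.061 0 0 85; -1 -38 -10 -0.061 0 0 85; 0 -38 -12 -0.061 0 0 85; 0 -36 -14 -0.061 0 0 85; 0 -20 -8 -0.061 0 0 85'; python3 -m handwheel '0 0 0 0 0 0 85;0 0 0 0 0 0 85;0 0 0 0 0 0 85;0 0 0 0 0 0 85'; python3 look.py w4; python3 plan.py .60 .28 .26 -64 40 e
```

```text
clock: 7.2
position: [0.5909, 0.0052, 0.259]
ee_rot: [-0.706, -0.011, 0.708, -0.011]
ft_force: [0.9, 0.7, 0.5]
grip_width: 0.998
clock: 7.9
position: [0.5981, 0.2642, 0.2626]
ee_rot: [-0.687, -0.162, 0.689, -0.161]
ft_force: [0.1, 0.4, -0.4]
grip_width: 0.995
clock: 8.3
position: [0.6001, 0.259, 0.2643]
ee_rot: [0.689, 0.158, -0.689, 0.159]
ft_force: [-0.8, 0.6, 0.4]
grip_width: 0.993
[   32     0   410   283 72017] medz [0.6615 0.3338 0.1177] ((629.4740600585938, 300.790771484375), (226.06422424316406, 296.213134765625), 27.867042541503906)
[ 501   80   59   62 2409] medz [0.7524 0.1139 0.118 ] ((753.5368041992188, 113.27183532714844), (46.06572723388672, 45.187889099121094), 26.203794479370117)
[ 232  139   26   84 1486] medz [0.6089 0.2895 0.134 ] ((605.762939453125, 289.0755920410156), (69.11571502685547, 18.031295776367188), 27.960031509399414)
cur [600.  259.3 264.4] xaxis [ 0.    -0.001 -1.   ] yaw -64.1 j7 -1.74 grip 0.995 t 8.3 F [-0.2 -0.1  0.3]
dyaw 0.1 rotvec [-0.001 -0.    -0.001] dist [-0.  20.7 -4.4] n 1
translation only, tool axes total: [  4.4 -18.7  -9.1] per row: [  4.4 -18.7  -9.1]
rows:
4.4 -18.7 -9.1 -0.001 -0 -0.001
```

View pics/w4.png

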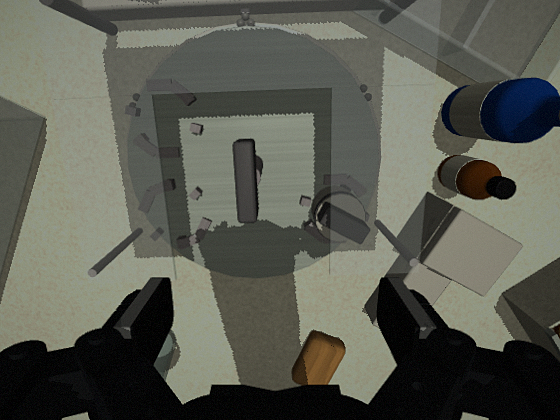

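```bash
python3 - <<'E'
from h import *
from look import *
c=load("pics/w4.npz");T=c["T"]
handles(c,T,.126,.145,.135,300)
# hood inner edges: sides rows/cols by eye
print(np.round(atz(c,T,[(153,96),(331,89),(174,270),(331,270)],.118),4)[:,:2])
print(np.round(atz(c,T,[(240,140),(252,222)],.135),4)[:,:2])
print("wing",np.round(atz(c,T,[(343,222)],.1),4)[:,:2])
E
cat > /dev/null; python3 -c "
import cv2;i=cv2.imread('pics/w4.png');cv2.imwrite('pics/w4c.png',cv2.convertScaleAbs(cv2.resize(i[10:290,90:410],None,fx=2.4,fy=2.1,interpolation=cv2.INTER_CUBIC),alpha=1.5))"; python3 plan.py .603 .284 .26 116 40 e
```

```text
[529  94  31  35 712] medz [0.7538 0.1118 0.1328] ((754.849853515625, 110.06745147705078), (25.829370498657227, 22.95328140258789), 37.072601318359375)
[ 232  141   25   82 1669] medz [0.6089 0.29   0.1344] ((607.6776123046875, 289.2857360839844), (64.56539916992188, 16.245983123779297), 27.96000099182129)
[[0.6355 0.382 ]
 [0.7001 0.2596]
 [0.504  0.3136]
 [0.5654 0.1868]]
[[0.636  0.3061]
 [0.5809 0.2707]]
wing [[0.606  0.1933]]
cur [600.  259.3 264.4] xaxis [ 0.    -0.001 -1.   ] yaw -64.1 j7 -1.74 grip 0.995 t 8.3 F [-0.2 -0.1  0.3]
dyaw -179.9 rotvec [ 3.14e+00 -1.00e-03  0.00e+00] dist [ 3.  24.7 -4.4] n 22
translation only, tool axes total: [  4.4 -21.  -13.5] per row: [ 0.2 -1.  -0.6]
rows:
0.2 -1 -0.6 0.143 -0 0
0.2 -1 -0.5 0.143 -0 0
0.2 -1.1 -0.3 0.143 -0 0
0.2 -1.1 -0.2 0.143 -0 0
0.2 -1.1 -0 0.143 -0 0
0.2 -1.1 0.2 0.143 -0 0
0.2 -1.1 0.3 0.143 -0 0
0.2 -1 0.5 0.143 -0 0
0.2 -1 0.6 0.143 -0 0
0.2 -0.9 0.7 0.143 -0 0
0.2 -0.7 0.9 0.143 -0 0
0.2 -0.6 1 0.143 -0 0
0.2 -0.5 1 0.143 -0 0
0.2 -0.3 1.1 0.143 -0 0
0.2 -0.2 1.1 0.143 -0 0
0.2 -0 1.1 0.143 -0 0
0.2 0.2 1.1 0.143 -0 0
0.2 0.3 1.1 0.143 -0 0
0.2 0.5 1 0.143 -0 0
0.2 0.6 1 0.143 -0 0
0.2 0.7 0.9 0.143 -0 0
0.2 0.9 0.7 0.143 -0 0
```

View pics/w4c.png

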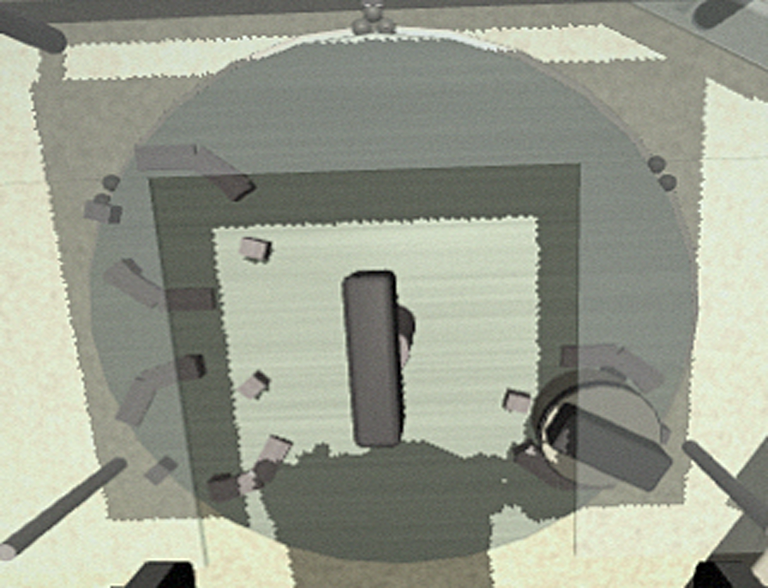

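```bash
python3 -m handwheel '0 -1 -1 0.144 0 0 85;0 -1 -1 0.144 0 0 85;0 -1 -1 0.144 0 0 85;0 -1 0 0.144 0 0 85;0 -1 0 0.144 0 0 85;0 -1 0 0.144 0 0 85;0 -1 0 0.144 0 0 85;0 -1 0 0.144 0 0 85' ; python3 -m handwheel '0 -1 1 0.144 0 0 85;0 -1 1 0.144 0 0 85;0 -1 1 0.144 0 0 85;0 -1 1 0.144 0 0 85;0 0 1 0.144 0 0 85;0 0 1 0.144 0 0 85;0 0 1 0.144 0 0 85;0 0 1 0.144 0 0 85'; python3 -m handwheel '0 0 1 0.144 0 0 85;0 0 1 0.144 0 0 85;0 0 1 0.144 0 0 85;0 0 1 0.144 0 0 85;0 0 1 0.144 0 0 85;0 0 0 0 0 0 85;0 0 0 0 0 0 85;0 0 0 0 0 0 85'; python3 plan.py .607 .289 .112 118 50 e
```

```text
clock: 9.15
position: [0.6007, 0.2664, 0.2543]
ee_rot: [-0.677, 0.19, 0.687, 0.18]
ft_force: [0.0, 1.0, -1.4]
grip_width: 0.997
clock: 9.95
position: [0.6037, 0.2328, 0.1902]
ee_rot: [-0.556, 0.405, 0.628, 0.364]
ft_force: [1.8, 1.2, -2.1]
grip_width: 0.993
clock: 10.75
position: [0.6075, 0.0659, 0.0918]
ee_rot: [-0.423, 0.493, 0.558, 0.517]
ft_force: [-0.6, -0.3, -0.1]
grip_width: 0.994
cur [607.5  65.9  91.8] xaxis [-0.108  0.16  -0.981] yaw 178.9 j7 -2.6 grip 0.994 t 10.8 F [-0.6 -0.3 -0.1]
dyaw -60.9 rotvec [ 1.05   0.083 -0.186] dist [ -0.5 223.1  20.2] n 8
translation only, tool axes total: [ 16.    7.1 223.3] per row: [ 2.   0.9 27.9]
rows:
2 0.9 27.9 0.131 0.01 -0.023
1.7 4.6 27.6 0.131 0.01 -0.023
1.2 8.2 26.7 0.131 0.01 -0.023
0.7 11.6 25.5 0.131 0.01 -0.023
0.1 14.9 23.7 0.131 0.01 -0.023
-0.5 17.9 21.6 0.131 0.01 -0.023
-1.1 20.5 19 0.131 0.01 -0.023
-1.8 22.8 16.2 0.131 0.01 -0.023
```

```bash
python3 -m handwheel '-10 0 0 0 0 0 85;-20 0 0 0 0 0 85';python3 plan.py .607 .07 .26 -120 50 e;  python3 - <<'E'
from h import *
c=cams.camera("scene");cv2.imwrite("pics/s5.png",c["color"])
E
```

```text
clock: 10.95
position: [0.6092, 0.0559, 0.117]
ee_rot: [-0.424, 0.489, 0.562, 0.515]
ft_force: [0.1, -0.5, -0.4]
grip_width: 0.995
cur [609.2  55.9 117. ] xaxis [-0.11   0.165 -0.98 ] yaw 179.5 j7 -2.6 grip 0.995 t 10.9 F [ 0.1 -0.5 -0.4]
dyaw 60.5 rotvec [-1.061  0.209 -0.015] dist [ -2.2  14.1 143. ] n 8
translation only, tool axes total: [-137.6   18.4   37.2] per row: [-17.2   2.3   4.6]
rows:
-17.2 2.3 4.6 -0.133 0.026 -0.002
-17.3 1.7 4.5 -0.133 0.026 -0.002
-17.4 1.1 4.2 -0.133 0.026 -0.002
-17.5 0.5 3.8 -0.133 0.026 -0.002
-17.6 -0 3.4 -0.133 0.026 -0.002
-17.7 -0.5 2.9 -0.133 0.026 -0.002
-17.8 -0.9 2.4 -0.133 0.026 -0.002
-17.8 -1.2 1.8 -0.133 0.026 -0.002
```

View pics/s5.png

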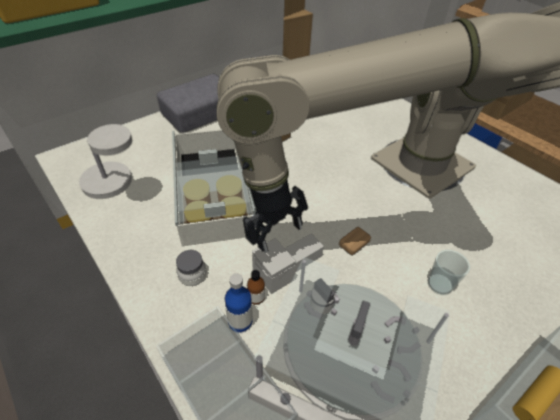

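```bash
python3 -m handwheel '-17 2 5 -0.133 0.026 -0.002 85;-17 2 4 -0.133 0.026 -0.002 85;-17 1 4 -0.133 0.026 -0.002 85;-18 0 4 -0.133 0.026 -0.002 85;-18 0 3 -0.133 0.026 -0.002 85;-18 0 3 -0.133 0.026 -0.002 85;-18 -1 2 -0.133 0.026 -0.002 85;-18 -1 2 -0.133 0.026 -0.002 85'; python3 -m handwheel '0 0 0 0 0 0 85;0 0 0 0 0 0 85;0 0 0 0 0 0 85'; python3 plan.py .607 .289 .26 28 50 e
```

```text
clock: 11.8
position: [0.6076, 0.0672, 0.2625]
ee_rot: [0.685, -0.181, -0.682, -0.182]
ft_force: [0.4, 0.2, 0.6]
grip_width: 0.993
clock: 12.1
position: [0.6071, 0.0674, 0.2599]
ee_rot: [0.683, -0.184, -0.682, -0.185]
ft_force: [-0.5, 0.2, -0.2]
grip_width: 1.0
cur [607.1  67.4 259.9] xaxis [ 0.001  0.002 -1.   ] yaw -120.2 j7 -1.83 grip 1.0 t 12.1 F [-0.5  0.2 -0.2]
dyaw 148.2 rotvec [-2.587e+00 -3.000e-03  1.000e-03] dist [-1.000e-01  2.216e+02  1.000e-01] n 18
translation only, tool axes total: [   0.2 -191.5  111.6] per row: [  0.  -10.6   6.2]
rows:
0 -10.6 6.2 -0.144 -0 0
0 -11.4 4.6 -0.144 -0 0
0 -12 2.9 -0.144 -0 0
0 -12.3 1.2 -0.144 -0 0
0 -12.3 -0.6 -0.144 -0 0
0 -12.1 -2.3 -0.144 -0 0
0 -11.6 -4 -0.144 -0 0
0 -10.9 -5.7 -0.144 -0 0
0 -10 -7.2 -0.144 -0 0
0 -8.9 -8.5 -0.144 -0 0
0 -7.6 -9.7 -0.144 -0 0
0 -6.1 -10.7 -0.144 -0 0
0 -4.5 -11.5 -0.144 -0 0
0 -2.8 -12 -0.144 -0 0
-0 -1.1 -12.3 -0.144 -0 0
-0 0.7 -12.3 -0.144 -0 0
-0 2.5 -12.1 -0.144 -0 0
-0 4.2 -11.6 -0.144 -0 0
```

```bash
python3 -m handwheel '0 -11 6 -0.144 0 0 85;0 -11 5 -0.144 0 0 85;0 -12 3 -0.144 0 0 85;0 -12 1 -0.144 0 0 85;0 -12 -1 -0.144 0 0 85;0 -12 -2 -0.144 0 0 85;0 -12 -4 -0.144 0 0 85;0 -11 -6 -0.144 0 0 85';python3 -m handwheel '0 -10 -7 -0.144 0 0 85;0 -9 -9 -0.144 0 0 85;0 -8 -10 -0.144 0 0 85;0 -6 -11 -0.144 0 0 85;0 -4 -11 -0.144 0 0 85;0 -3 -12 -0.144 0 0 85;0 -1 -12 -0.144 0 0 85;0 1 -12 -0.144 0 0 85';python3 -m handwheel '0 2 -12 -0.144 0 0 85;0 4 -12 -0.144 0 0 85;0 0 0 0 0 0 85;0 0 0 0 0 0 85;0 0 0 0 0 0 85;0 0 0 0 0 0 85';python3 look.py w6; python3 plan.py .607 .289 .112 28 50 e
```

```text
clock: 12.9
position: [0.6068, 0.166, 0.2593]
ee_rot: [0.672, 0.219, -0.672, 0.219]
ft_force: [0.1, -0.0, 0.0]
grip_width: 0.996
clock: 13.7
position: [0.607, 0.2643, 0.2592]
ee_rot: [0.444, 0.55, -0.444, 0.55]
ft_force: [-0.8, -0.6, -0.4]
grip_width: 0.993
clock: 14.3
position: [0.6063, 0.2885, 0.2602]
ee_rot: [0.363, 0.607, -0.362, 0.607]
ft_force: [-0.0, -0.7, 0.5]
grip_width: 1.001
[  151     1   333   354 68529] medz [0.6386 0.3669 0.1178] ((632.4293823242188, 304.1747741699219), (237.05824279785156, 295.2889709472656), 27.933412551879883)
[ 233  191   84   26 1792] medz [0.6048 0.2917 0.1337] ((606.208251953125, 289.5830993652344), (68.3253402709961, 21.228809356689453), 28.07158851623535)
cur [606.2 288.8 260.3] xaxis [ 0.001  0.001 -1.   ] yaw 28.3 j7 0.19 grip 0.994 t 14.3 F [-0.5  0.1  0.4]
dyaw -0.3 rotvec [ 0.005 -0.    -0.002] dist [   0.8    0.2 -148.3] n 3
translation only, tool axes total: [148.3   0.5   0.2] per row: [49.4  0.2  0.1]
rows:
49.4 0.2 0.1 0.002 -0 -0.001
49.4 0.2 0.1 0.002 -0 -0.001
49.4 0.2 0.1 0.002 -0 -0.001
```

View pics/w6.png

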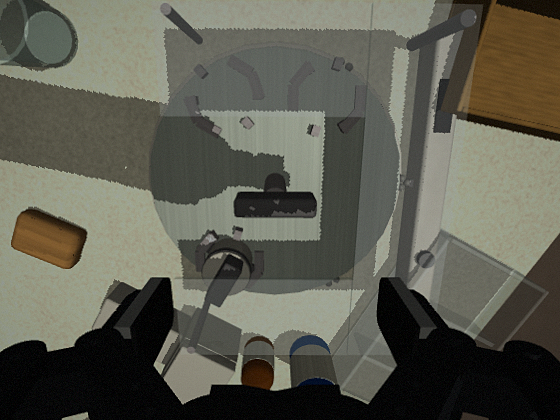

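```bash
python3 - <<'E'
from look import *
c=load("pics/w6.npz");handles(c,c["T"],.126,.145,.135,300)
E
python3 -m handwheel '45 1 0 0 0 0 85;45 0 0 0 0 0 85;40 0 0 0 0 0 85;18 0 0 0 0 0 85;0 0 0 0 0 0 85;0 0 0 0 0 0 60;0 0 0 0 0 0 60;0 0 0 0 0 0 60' 30;  python3 -m handwheel '0 0 0 0 0 0 60;0 0 0 0 0 0 60;0 0 0 0 0 0 60'; python3 plan.py .607 .289 .112 28 50 e
```

```text
[ 233  196   84   21 1709] medz [0.6056 0.2905 0.1342] ((605.514892578125, 290.7908630371094), (65.15957641601562, 16.26455307006836), 28.071369171142578)
clock: 15.15
position: [0.6064, 0.2893, 0.1143]
ee_rot: [0.362, 0.608, -0.362, 0.607]
ft_force: [-11.1, -5.1, 6.9]
grip_width: 0.761
clock: 15.45
position: [0.6064, 0.2893, 0.1143]
ee_rot: [0.362, 0.608, -0.362, 0.607]
ft_force: [-10.5, -4.3, 6.5]
grip_width: 0.765
cur [606.4 289.3 114.3] xaxis [-0.001  0.001 -1.   ] yaw 28.4 j7 0.24 grip 0.765 t 15.4 F [-10.5  -4.3   6.5]
dyaw -0.4 rotvec [ 0.007 -0.001 -0.   ] dist [ 0.6 -0.3 -2.3] n 1
translation only, tool axes total: [2.3 0.4 0.6] per row: [2.3 0.4 0.6]
rows:
2.3 0.4 0.6 0.007 -0.001 -0
```

```bash
python3 -m handwheel '0 -1 0 0 0 0 60;0 0 0 0 0 0 60' 30; python3 -m handwheel '0 0 0 0.131 0 0 60;0 0 0 0.131 0 0 60;0 0 0 0.131 0 0 60;0 0 0 0.131 0 0 60;0 0 0 0.131 0 0 60;0 0 0 0.131 0 0 60;0 0 0 0.131 0 0 60;0 0 0 0.130 0 0 60';python3 -m handwheel '0 0 0 0 0 0 60;0 0 0 0 0 0 60;0 0 0 0 0 0 60'; python3 plan.py .607 .289 .112 -32 50 e
```

```text
clock: 15.65
position: [0.6063, 0.2893, 0.1143]
ee_rot: [0.363, 0.607, -0.361, 0.608]
ft_force: [-5.8, -3.8, 6.8]
grip_width: 0.764
clock: 16.45
position: [0.6073, 0.2893, 0.1143]
ee_rot: [0.62, 0.343, -0.617, 0.343]
ft_force: [-0.1, -2.3, 0.9]
grip_width: 0.761
clock: 16.75
position: [0.6073, 0.2894, 0.1143]
ee_rot: [0.619, 0.345, -0.616, 0.345]
ft_force: [-2.0, -2.6, 6.1]
grip_width: 0.764
cur [607.3 289.4 114.3] xaxis [ 0.004  0.002 -1.   ] yaw -31.5 j7 -0.7 grip 0.764 t 16.8 F [-2.  -2.6  6.1]
dyaw -0.5 rotvec [ 0.008 -0.004 -0.002] dist [-0.3 -0.4 -2.3] n 1
translation only, tool axes total: [ 2.3 -0.1  0.5] per row: [ 2.3 -0.1  0.5]
rows:
2.3 -0.1 0.5 0.008 -0.004 -0.002
```

```bash
python3 -m handwheel '0 0 0 0 0 0 85;0 0 0 0 0 0 85;0 0 0 0 0 0 85;-20 0 0 0 0 0 85;-40 0 0 0 0 0 85;-45 0 0 0 0 0 85;-40 0 0 0 0 0 85'; python3 plan.py .5185 .2423 .26 -62 50 e
```

```text
clock: 17.45
position: [0.6061, 0.2897, 0.2595]
ee_rot: [0.618, 0.346, -0.616, 0.345]
ft_force: [0.6, 0.6, 0.3]
grip_width: 0.994
cur [606.1 289.7 259.5] xaxis [ 0.002  0.002 -1.   ] yaw -31.5 j7 -0.76 grip 0.994 t 17.4 F [0.6 0.6 0.3]
dyaw -30.5 rotvec [ 0.532 -0.003 -0.   ] dist [-87.6 -47.4   0.5] n 4
translation only, tool axes total: [ -0.8 -49.9  86.2] per row: [ -0.2 -12.5  21.5]
rows:
-0.2 -12.5 21.5 0.133 -0.001 -0
-0.2 -9.5 23 0.133 -0.001 -0
-0.2 -6.4 24.1 0.133 -0.001 -0
-0.1 -3.1 24.7 0.133 -0.001 -0
```

```bash
python3 -m handwheel '0 -12 22 0.133 0 0 85;0 -10 23 0.133 0 0 85;0 -6 24 0.133 0 0 85;0 -3 25 0.133 0 0 85;0 0 0 0 0 0 85;0 0 0 0 0 0 85;0 0 0 0 0 0 85;0 0 0 0 0 0 85'; python3 look.py w7 ; python3 plan.py .5185 .2423 .26 -62 50 e
python3 - <<'E'
from look import *
c=load("pics/w7.npz");handles(c,c["T"],.09,.11,.1,300)
for d in cams.recognise("wrist","canister_a"): print(d)
E
```

```text
clock: 18.25
position: [0.519, 0.2416, 0.2571]
ee_rot: [0.687, 0.171, -0.685, 0.171]
ft_force: [0.4, 0.0, 0.3]
grip_width: 0.999
[   66     0   125   194 20405] medz [0.5449 0.3787 0.1178] ((539.3351440429688, 375.2318420410156), (139.40213012695312, 80.7013168334961), 27.86888885498047)
[  359     0   126   194 20413] medz [0.647  0.1857 0.1177] ((640.272216796875, 184.70162963867188), (139.35525512695312, 80.60053253173828), 27.955066680908203)
[ 231   40   89   67 1752] medz [0.6064 0.2884 0.1341] ((607.3405151367188, 289.118408203125), (17.999408721923828, 68.76175689697266), 58.12602615356445)
cur [519.  241.4 257.1] xaxis [ 0.002  0.001 -1.   ] yaw -62.0 j7 -1.3 grip 0.995 t 18.3 F [-0.1 -0.1  0.2]
dyaw -0.0 rotvec [ 0.    -0.002 -0.   ] dist [-0.5  0.9  2.9] n 1
translation only, tool axes total: [-2.9 -1.  -0. ] per row: [-2.9 -1.  -0. ]
rows:
-2.9 -1 -0 0 -0.002 -0
[ 536    0   24   55 1045] medz [0.7407 0.121  0.1006] ((739.6348876953125, 118.68025970458984), (41.18543243408203, 18.151317596435547), 39.790897369384766)
[534  94  26  24 521] medz [0.6945 0.0797 0.099 ] ((693.609375, 81.165771484375), (18.282695770263672, 21.755016326904297), 33.53904342651367)
[ 265  171   21   53 1076] medz [0.5204 0.2428 0.0993] ((520.3583374023438, 242.8116455078125), (46.57181167602539, 17.768741607666016), 27.92499542236328)
{'box': [247.7, 159.1, 52.3, 66.0], 'conf': 0.84}
```

View pics/w7.png

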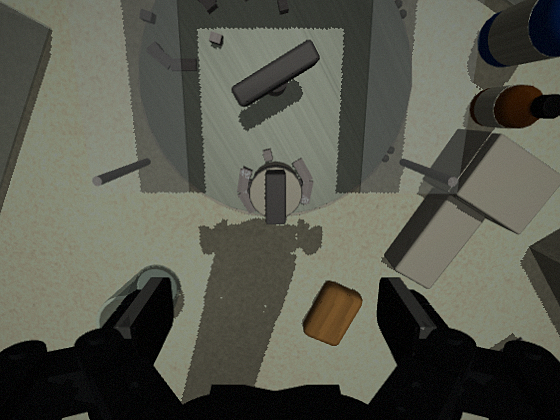

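```bash
python3 plan.py .5200 .2425 .079 -62.1 50 e;python3 -m handwheel '45 -1 -1 0.002 0 0 50;45 0 -1 0 0 0 50;45 0 0 0 0 0 50;30 0 0 0 0 0 50;13 0 0 0 0 0 50;0 0 0 0 0 0 50;0 0 0 0 0 0 50';python3 plan.py .5200 .2425 .079 -62.1 50 e
```

```text
cur [518.9 241.3 257. ] xaxis [ 0.002  0.001 -1.   ] yaw -62.0 j7 -1.3 grip 0.994 t 18.4 F [-0.1  0.1 -0.6]
dyaw -0.1 rotvec [ 0.002 -0.002 -0.   ] dist [   1.1    1.2 -178. ] n 4
translation only, tool axes total: [178.   -0.6  -1.2] per row: [44.5 -0.2 -0.3]
rows:
44.5 -0.2 -0.3 0 -0 -0
44.5 -0.1 -0.3 0 -0 -0
44.5 -0.1 -0.4 0 -0 -0
44.5 -0.1 -0.4 0 -0 -0
clock: 19.05
position: [0.521, 0.2435, 0.0805]
ee_rot: [0.688, 0.171, -0.685, 0.17]
ft_force: [-0.0, 0.2, 0.4]
grip_width: 0.581
cur [521.  243.5  80.5] xaxis [ 0.003  0.002 -1.   ] yaw -62.1 j7 -1.18 grip 0.581 t 19.1 F [-0.   0.2  0.4]
dyaw 0.0 rotvec [-0.001 -0.004  0.   ] dist [-1.  -1.  -1.5] n 1
translation only, tool axes total: [1.5 0.4 1.4] per row: [1.5 0.4 1.4]
rows:
1.5 0.4 1.4 -0.001 -0.004 0
```

Close, check forces, then turn counter-clockwise 76°.

```bash
python3 -m handwheel '0 0 1 0 0 0 10;0 0 0 0 0 0 10;0 0 0 0 0 0 10;0 0 0 0 0 0 10;0 0 0 0 0 0 10;0 0 0 0 0 0 10' 50;python3 plan.py .5200 .2425 .079 14 50 e
```

```text
clock: 19.65
position: [0.5198, 0.2434, 0.0803]
ee_rot: [0.687, 0.171, -0.685, 0.17]
ft_force: [-0.9, -0.7, 6.1]
grip_width: 0.198
cur [519.8 243.4  80.3] xaxis [ 0.003  0.003 -1.   ] yaw -62.1 j7 -1.18 grip 0.198 t 19.6 F [-0.9 -0.7  6.1]
dyaw 76.1 rotvec [-1.329 -0.004 -0.002] dist [ 0.2 -0.9 -1.3] n 9
translation only, tool axes total: [1.3 0.9 0.2] per row: [0.1 0.1 0. ]
rows:
0.1 0.1 0 -0.148 -0 -0
0.1 0.1 0 -0.148 -0 -0
0.1 0.1 0 -0.148 -0 -0
0.1 0.1 0.1 -0.148 -0 -0
0.1 0.1 0.1 -0.148 -0 -0
0.1 0.1 0.1 -0.148 -0 -0
0.1 0 0.1 -0.148 -0 -0
0.1 0 0.1 -0.148 -0 -0
0.1 0 0.1 -0.148 -0 -0
```

```bash
python3 -m handwheel '0 0 0 -0.13 0 0 10;0 0 0 -0.133 0 0 10;0 0 0 -0.133 0 0 10;0 0 0 -0.133 0 0 10;0 0 0 -0.133 0 0 10;0 0 0 -0.133 0 0 10;0 0 0 -0.133 0 0 10;0 0 0 -0.133 0 0 10' 50;python3 -m handwheel '0 0 0 -0.133 0 0 10;0 0 0 -0.133 0 0 10;0 0 0 0 0 0 10;0 0 0 0 0 0 10;0 0 0 0 0 0 10'; python3 plan.py .5200 .2425 .079 14 50 e
python3 - <<'E'
from look import *
look("w8")
E
```

```text
clock: 20.45
position: [0.5201, 0.244, 0.0804]
ee_rot: [0.506, 0.495, -0.503, 0.496]
ft_force: [0.9, 0.9, 4.6]
grip_width: 0.193
clock: 20.95
position: [0.5201, 0.2434, 0.0804]
ee_rot: [0.439, 0.556, -0.435, 0.556]
ft_force: [0.9, 0.3, 7.5]
grip_width: 0.197
cur [520.1 243.4  80.4] xaxis [ 0.004  0.003 -1.   ] yaw 13.7 j7 -0.01 grip 0.197 t 20.9 F [0.9 0.3 7.5]
dyaw 0.3 rotvec [-0.006 -0.002 -0.004] dist [-0.1 -0.9 -1.4] n 1
translation only, tool axes total: [ 1.3 -0.3  0.9] per row: [ 1.3 -0.3  0.9]
rows:
1.3 -0.3 0.9 -0.006 -0.002 -0.004
```

View pics/w8.png

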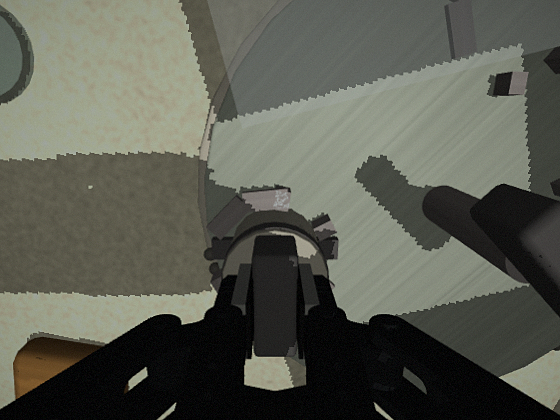

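```bash
python3 -m handwheel '-5 0 0 0 0 0 10;-5 0 0 0 0 0 10;-5 0 0 0 0 0 10;-5 0 0 0 0 0 10;-5 0 0 0 0 0 10;0 0 0 0 0 0 10' 50;python3 plan.py .5200 .2425 .25 14 50 e
python3 - <<'E'
from look import *
look("w9")
c=cams.camera("scene");cv2.imwrite("pics/s9.png",c["color"][180:420,200:520])
E
```

```text
clock: 21.6
position: [0.5193, 0.2432, 0.1048]
ee_rot: [0.437, 0.557, -0.435, 0.557]
ft_force: [-0.1, -0.5, -2.9]
grip_width: 0.196
cur [519.3 243.2 104.8] xaxis [ 0.002  0.002 -1.   ] yaw 13.9 j7 -0.03 grip 0.196 t 21.6 F [-0.1 -0.5 -2.9]
dyaw 0.1 rotvec [-0.002 -0.001 -0.003] dist [  0.7  -0.7 145.2] n 3
translation only, tool axes total: [-145.2    0.9    0.6] per row: [-48.4   0.3   0.2]
rows:
-48.4 0.3 0.2 -0.001 -0 -0.001
-48.4 0.2 0.2 -0.001 -0 -0.001
-48.4 0.2 0.2 -0.001 -0 -0.001
```

View pics/w9.png

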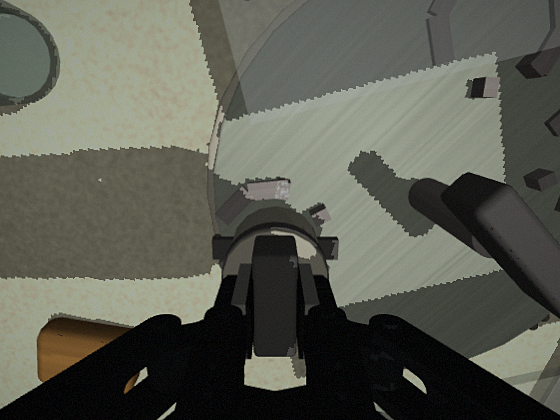

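View pics/s9.png

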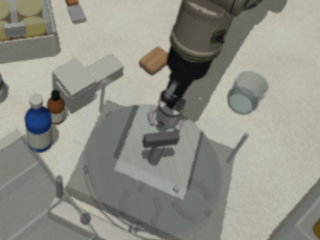

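```bash
python3 -m handwheel '-20 0 0 0 0 0 10;-35 0 0 0 0 0 10;-40 0 0 0 0 0 10;-35 0 0 0 0 0 10;-15 0 0 0 0 0 10;0 0 0 0 0 0 10' 50;python3 plan.py .5476 -.378 .25 -26.7 39 e
```

```text
clock: 22.3
position: [0.5196, 0.2431, 0.2503]
ee_rot: [0.438, 0.557, -0.434, 0.557]
ft_force: [0.8, 0.2, -3.4]
grip_width: 0.195
cur [519.6 243.1 250.3] xaxis [ 0.004  0.003 -1.   ] yaw 13.9 j7 -0.12 grip 0.195 t 22.3 F [ 0.8  0.2 -3.4]
dyaw -40.6 rotvec [ 0.709 -0.004 -0.003] dist [ 2.800e+01 -6.211e+02 -3.000e-01] n 16
translation only, tool axes total: [  -1.6 -122.   609.6] per row: [-0.1 -7.6 38.1]
rows:
-0.1 -7.6 38.1 0.044 -0 -0
-0.1 -5.9 38.4 0.044 -0 -0
-0.1 -4.2 38.6 0.044 -0 -0
-0.1 -2.5 38.8 0.044 -0 -0
-0.1 -0.8 38.8 0.044 -0 -0
-0.1 0.9 38.8 0.044 -0 -0
-0 2.7 38.8 0.044 -0 -0
-0 4.4 38.6 0.044 -0 -0
-0 6.1 38.4 0.044 -0 -0
-0 7.8 38.1 0.044 -0 -0
-0 9.4 37.7 0.044 -0 -0
-0 11.1 37.2 0.044 -0 -0
0 12.7 36.7 0.044 -0 -0
0 14.4 36.1 0.044 -0 -0
0 15.9 35.4 0.044 -0 -0
0 17.5 34.7 0.044 -0 -0
```

```bash
python3 -m handwheel '0 -4 18 0.022 0 0 10;0 -5 32 0.044 0 0 10;0 -4 38 0.044 0 0 10;0 -3 39 0.044 0 0 10;0 -1 39 0.044 0 0 10;0 1 39 0.044 0 0 10;0 3 39 0.044 0 0 10;0 4 39 0.044 0 0 10' 50;python3 -m handwheel '0 6 38 0.044 0 0 10;0 8 38 0.044 0 0 10;0 9 38 0.044 0 0 10;0 11 37 0.044 0 0 10;0 13 37 0.044 0 0 10;0 14 36 0.044 0 0 10;0 16 35 0.044 0 0 10;0 17 35 0.044 0 0 10'; python3 -m handwheel '0 10 20 0.022 0 0 10;0 2 4 0 0 0 10;0 0 0 0 0 0 10;0 0 0 0 0 0 10;0 0 0 0 0 0 10'; python3 plan.py .5476 -.378 .25 -26.7 39 e
python3 - <<'E'
from look import *
look("w10")
E
```

```text
clock: 23.1
position: [0.5354, -0.0461, 0.2481]
ee_rot: [0.524, 0.476, -0.522, 0.476]
ft_force: [1.2, -0.1, -2.8]
grip_width: 0.2
clock: 23.9
position: [0.555, -0.3549, 0.2479]
ee_rot: [0.599, 0.377, -0.598, 0.377]
ft_force: [1.0, -0.6, -2.3]
grip_width: 0.199
clock: 24.4
position: [0.5586, -0.3764, 0.2484]
ee_rot: [0.602, 0.373, -0.6, 0.373]
ft_force: [1.2, 0.1, -3.1]
grip_width: 0.199
cur [ 558.6 -376.4  248.4] xaxis [ 0.002  0.002 -1.   ] yaw -26.4 j7 0.4 grip 0.199 t 24.4 F [ 1.2  0.1 -3.1]
dyaw -0.3 rotvec [ 0.006 -0.003 -0.001] dist [-11.   -1.6   1.6] n 1
translation only, tool axes total: [-1.7 -9.2  6.3] per row: [-1.7 -9.2  6.3]
rows:
-1.7 -9.2 6.3 0.006 -0.003 -0.001
```

View pics/w10.png

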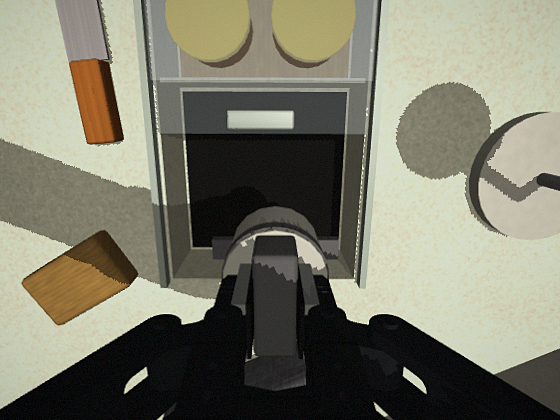

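```bash
python3 -m handwheel '0 -9 6 0 0 0 10;25 0 0 0 0 0 10;40 0 0 0 0 0 10;40 0 0 0 0 0 10;35 0 0 0 0 0 10;15 0 0 0 0 0 10;8 0 0 0 0 0 10;0 0 0 0 0 0 10' 50;python3 -m handwheel '8 0 0 0 0 0 10;8 0 0 0 0 0 10;4 0 0 0 0 0 10;4 0 0 0 0 0 10;2 0 0 0 0 0 10;0 0 0 0 0 0 10';python3 plan.py .5476 -.378 .0574 -26.7 39 e
```

```text
clock: 25.25
position: [0.5479, -0.3786, 0.0857]
ee_rot: [0.602, 0.373, -0.6, 0.372]
ft_force: [1.1, -0.6, -2.6]
grip_width: 0.198
clock: 25.85
position: [0.5479, -0.3785, 0.059]
ee_rot: [0.602, 0.373, -0.6, 0.372]
ft_force: [0.4, 0.9, -3.0]
grip_width: 0.197
cur [ 547.9 -378.5   59. ] xaxis [ 0.001  0.002 -1.   ] yaw -26.4 j7 0.5 grip 0.197 t 25.9 F [ 0.4  0.9 -3. ]
dyaw -0.3 rotvec [ 0.005 -0.002 -0.   ] dist [-0.3  0.5 -1.6] n 1
translation only, tool axes total: [ 1.6 -0.5 -0.3] per row: [ 1.6 -0.5 -0.3]
rows:
1.6 -0.5 -0.3 0.005 -0.002 -0
```

```bash
python3 -m handwheel '1 0 0 0 0 0 10;1 0 0 0 0 0 10;0 0 0 0 0 0 10;0 0 0 0 0 0 10' 50;python3 plan.py .5476 -.378 .0574 -26.7 39 e
```

```text
clock: 26.25
position: [0.5481, -0.3787, 0.0575]
ee_rot: [0.602, 0.372, -0.6, 0.372]
ft_force: [-0.4, -0.9, -1.3]
grip_width: 0.198
cur [ 548.1 -378.7   57.5] xaxis [ 0.002  0.001 -1.   ] yaw -26.4 j7 0.5 grip 0.198 t 26.2 F [-0.4 -0.9 -1.3]
dyaw -0.3 rotvec [ 0.005 -0.002 -0.001] dist [-0.5  0.7 -0.1] n 1
translation only, tool axes total: [ 0.1 -0.8 -0.4] per row: [ 0.1 -0.8 -0.4]
rows:
0.1 -0.8 -0.4 0.005 -0.002 -0.001
```

Contact is starting; one more small step, then open slightly and rise.

```bash
python3 -m handwheel '1 0 0 0 0 0 10;0 0 0 0 0 0 10;0 0 0 0 0 0 22;0 0 0 0 0 0 28;0 0 0 0 0 0 45;0 0 0 0 0 0 50;0 0 0 0 0 0 50' 30;python3 -m handwheel '-10 0 0 0 0 0 50;-25 0 0 0 0 0 50;-40 0 0 0 0 0 50;-45 0 0 0 0 0 50;-45 0 0 0 0 0 50;-25 0 0 0 0 0 50;0 0 0 0 0 0 50;0 0 0 0 0 0 50';python3 plan.py .5809 -.3109 .25 -116.7 50 e;  python3 - <<'E'
from look import *
c,T=look("w11"); handles(c,T,.065,.0795,.077,200);handles(c,T)
E
```

```text
clock: 26.95
position: [0.548, -0.3785, 0.0562]
ee_rot: [0.602, 0.373, -0.6, 0.372]
ft_force: [1.0, -0.0, 0.6]
grip_width: 0.586
clock: 27.75
position: [0.5477, -0.3789, 0.2468]
ee_rot: [0.602, 0.372, -0.6, 0.372]
ft_force: [0.4, -0.5, -0.5]
grip_width: 0.586
cur [ 547.7 -378.9  246.8] xaxis [ 0.002  0.001 -1.   ] yaw -26.4 j7 0.42 grip 0.586 t 27.8 F [ 0.4 -0.5 -0.5]
dyaw -90.3 rotvec [ 1.575 -0.003  0.   ] dist [33.2 68.   3.2] n 11
translation only, tool axes total: [ -3.   -0.6 -75.7] per row: [-0.3 -0.1 -6.9]
rows:
-0.3 -0.1 -6.9 0.143 -0 0
-0.3 -1 -6.8 0.143 -0 0
-0.3 -2 -6.6 0.143 -0 0
-0.3 -2.9 -6.2 0.143 -0 0
-0.3 -3.8 -5.8 0.143 -0 0
-0.3 -4.6 -5.2 0.143 -0 0
-0.3 -5.2 -4.5 0.143 -0 0
-0.3 -5.8 -3.7 0.143 -0 0
-0.3 -6.3 -2.8 0.143 -0 0
-0.3 -6.6 -1.9 0.143 -0 0
-0.3 -6.8 -0.9 0.143 -0 0
[166 125  34 151 973] medz [ 0.459  -0.3514  0.075 ] ((468.728515625, -347.9131164550781), (141.572021484375, 21.855731964111328), 63.82872009277344)
[350 126  28 151 885] medz [ 0.6183 -0.4295  0.0749] ((616.3494873046875, -422.89361572265625), (141.9062957763672, 16.356067657470703), 63.265625)
[265 170  20  51 997] medz [ 0.5481 -0.3776  0.0763] ((547.7723999023438, -377.9709777832031), (46.64133071899414, 17.493011474609375), 63.859153747558594)
[216 265 118  11 952] medz [ 0.5139 -0.4452  0.0747] ((514.8084106445312, -444.1680603027344), (10.62016487121582, 112.96946716308594), 63.37484359741211)
[257 355  90  35 909] medz [ 0.4906 -0.5696  0.0733] ((485.59552001953125, -566.5867309570312), (17.848068237304688, 100.44934844970703), 88.07585144042969)
[ 237  100   69   20 1357] medz [ 0.579  -0.3102  0.1216] ((578.9361572265625, -310.21490478515625), (13.284032821655273, 49.59551239013672), 63.429874420166016)
```

View pics/w11.png

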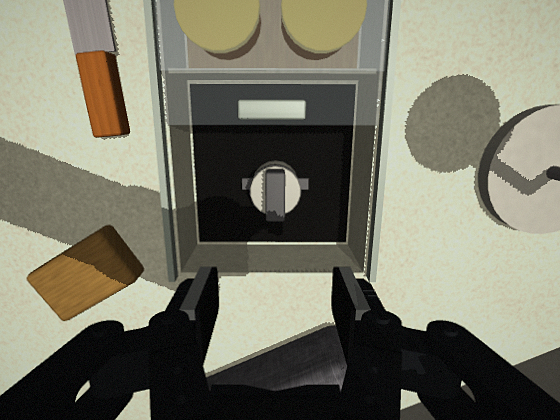

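```bash
python3 -m handwheel '0 0 -7 0.143 0 0 60;0 -1 -7 0.143 0 0 60;0 -2 -7 0.143 0 0 60;0 -3 -6 0.143 0 0 60;0 -4 -6 0.143 0 0 60;0 -5 -5 0.143 0 0 60;0 -5 -4 0.143 0 0 60;0 -6 -4 0.143 0 0 60';python3 -m handwheel '0 -6 -3 0.143 0 0 60;0 -7 -2 0.143 0 0 60;0 -7 -1 0.143 0 0 60;0 0 0 0 0 0 60;0 0 0 0 0 0 60;0 0 0 0 0 0 60';python3 plan.py .5805 -.3107 .102 -116.7 50 e
```

```text
clock: 28.6
position: [0.5714, -0.3277, 0.2449]
ee_rot: [-0.707, 0.014, 0.707, 0.015]
ft_force: [-0.1, -0.6, 0.5]
grip_width: 0.704
clock: 29.2
position: [0.5809, -0.3099, 0.246]
ee_rot: [0.689, -0.161, -0.688, -0.162]
ft_force: [-0.1, -1.3, 0.4]
grip_width: 0.701
cur [ 580.9 -309.9  246. ] xaxis [ 0.001  0.002 -1.   ] yaw -116.4 j7 -1.14 grip 0.701 t 29.2 F [-0.1 -1.3  0.4]
dyaw -0.3 rotvec [ 0.005 -0.     0.002] dist [  -0.4   -0.8 -144. ] n 3
translation only, tool axes total: [144.    1.1   0. ] per row: [48.   0.4  0. ]
rows:
48 0.4 0 0.002 -0 0.001
48 0.3 0 0.002 -0 0.001
48 0.3 0 0.002 -0 0.001
```

```bash
python3 -m handwheel '30 1 0 0.005 0 0 60;45 0 0 0 0 0 60;45 0 0 0 0 0 60;24 0 0 0 0 0 60;0 0 0 0 0 0 60;0 0 0 0 0 0 10;0 0 0 0 0 0 10;0 0 0 0 0 0 10' 40;  python3 -m handwheel '0 0 0 0 0 0 10; 0 0 0 0 0 0 10' 40; python3 -m handwheel '0 10 0 0 0 0 10; 0 20 0 0 0 0 10; 0 20 0 0 0 0 10; 0 20 0 0 0 0 10; 0 20 0 0 0 0 10; 0 20 0 0 0 0 10; 0 20 0 0 0 0 10; 0 9 0 0 0 0 10' 40; python3 -m handwheel '0 1 0 0 0 0 10; 0 0 0 0 0 0 10; 0 0 0 0 0 0 10'; python3 plan.py .5183 -.4361 .102 -116.7 50 e
```

```text
clock: 30.0
position: [0.5818, -0.3109, 0.1042]
ee_rot: [0.689, -0.164, -0.687, -0.164]
ft_force: [0.4, -0.1, 0.1]
grip_width: 0.194
clock: 30.2
position: [0.5813, -0.3119, 0.1043]
ee_rot: [0.689, -0.164, -0.686, -0.164]
ft_force: [-1.7, -3.2, 7.5]
grip_width: 0.155
clock: 31.0
position: [0.519, -0.4365, 0.1043]
ee_rot: [0.69, -0.164, -0.686, -0.164]
ft_force: [2.1, 0.5, 9.0]
grip_width: 0.154
clock: 31.3
position: [0.5189, -0.4365, 0.1043]
ee_rot: [0.69, -0.164, -0.686, -0.164]
ft_force: [1.6, -2.4, 7.0]
grip_width: 0.149
cur [ 518.9 -436.5  104.3] xaxis [ 0.005 -0.001 -1.   ] yaw -116.8 j7 -0.89 grip 0.149 t 31.3 F [ 1.6 -2.4  7. ]
dyaw 0.1 rotvec [-0.002 -0.005  0.001] dist [-0.6  0.4 -2.3] n 1
translation only, tool axes total: [ 2.3 -0.   0.7] per row: [ 2.3 -0.   0.7]
rows:
2.3 -0 0.7 -0.002 -0.005 0.001
```

```bash
python3 -m handwheel '0 0 0 0 0 0 60; 0 0 0 0 0 0 60; -20 0 0 0 0 0 60; -40 0 0 0 0 0 60; -45 0 0 0 0 0 60; -45 0 0 0 0 0 60;0 0 0 0 0 0 60;0 0 0 0 0 0 60' 40;python3 look.py w12;python3 plan.py .40 -.22 .25 -21 50 e
```

```text
clock: 32.1
position: [0.5178, -0.4355, 0.2528]
ee_rot: [0.689, -0.164, -0.687, -0.165]
ft_force: [-0.5, 0.4, -0.6]
grip_width: 0.705
[ 267  174   17   62 1047] medz [ 0.5197 -0.4355  0.1214] ((519.1668090820312, -435.1474609375), (13.139678955078125, 50.514198303222656), 63.119903564453125)
cur [ 517.7 -435.   251.5] xaxis [ 0.001  0.002 -1.   ] yaw -116.8 j7 -0.96 grip 0.706 t 32.1 F [-0.9 -0.3 -0.8]
dyaw 95.8 rotvec [-1.673 -0.002  0.002] dist [-117.7  215.    -1.5] n 12
translation only, tool axes total: [   1.8 -138.7  202.1] per row: [  0.2 -11.6  16.8]
rows:
0.2 -11.6 16.8 -0.139 -0 0
0.2 -13.8 15.1 -0.139 -0 0
0.2 -15.7 13 -0.139 -0 0
0.2 -17.4 10.7 -0.139 -0 0
0.2 -18.7 8.2 -0.139 -0 0
0.2 -19.7 5.5 -0.139 -0 0
0.1 -20.2 2.7 -0.139 -0 0
0.1 -20.4 -0.1 -0.139 -0 0
0.1 -20.2 -3 -0.139 -0 0
0.1 -19.6 -5.7 -0.139 -0 0
0.1 -18.6 -8.4 -0.139 -0 0
0.1 -17.3 -10.9 -0.139 -0 0
```

View pics/w12.png

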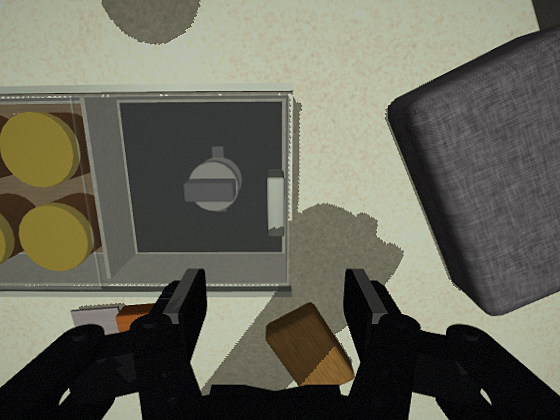

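```bash
python3 -m handwheel '0 -12 17 -0.139 0 0 85;0 -14 15 -0.139 0 0 85;0 -16 13 -0.139 0 0 85;0 -17 11 -0.139 0 0 85;0 -19 8 -0.139 0 0 85;0 -20 5 -0.139 0 0 85;0 -20 3 -0.139 0 0 85;0 -20 0 -0.139 0 0 85';python3 -m handwheel '0 -20 -3 -0.139 0 0 85;0 -20 -6 -0.139 0 0 85;0 -10 -4 -0.139 0 0 85;0 -5 -4 -0.139 0 0 85;0 0 0 0 0 0 85;0 0 0 0 0 0 85;0 0 0 0 0 0 85;0 0 0 0 0 0 85';python3 - <<'E'
from look import *
c,T=look("w13"); handles(c,T,.018,.036,.028,200);
E
python3 plan.py .4276 -.22 .25 -21 50 e
```

```text
clock: 32.95
position: [0.4391, -0.2899, 0.2505]
ee_rot: [-0.67, -0.227, 0.67, -0.225]
ft_force: [-0.2, 0.7, 0.7]
grip_width: 0.996
clock: 33.75
position: [0.4128, -0.2414, 0.2522]
ee_rot: [0.586, 0.396, -0.586, 0.396]
ft_force: [-0.5, 0.0, -0.0]
grip_width: 0.992
[ 336    0   49  310 1313] medz [ 0.5102 -0.2361  0.0272] ((496.63458251953125, -262.11053466796875), (324.17303466796875, 5.202968597412109), 63.21720504760742)
[ 271  119   29   77 2184] medz [ 0.4332 -0.2188  0.0275] ((432.4422302246094, -219.80670166015625), (78.37434387207031, 29.552804946899414), 69.05892181396484)
[ 181  276  104   84 5116] medz [ 0.3087 -0.3689  0.0339] ((305.2657775878906, -373.3516845703125), (112.92529296875, 76.14533233642578), 4.241101264953613)
cur [ 412.8 -241.4  252.3] xaxis [ 0.  0. -1.] yaw -21.9 j7 -0.07 grip 0.996 t 33.8 F [-0.3  0.7  0.2]
dyaw 0.9 rotvec [-0.016 -0.001 -0.   ] dist [14.8 21.4 -2.3] n 1
translation only, tool axes total: [  2.3   5.7 -25.4] per row: [  2.3   5.7 -25.4]
rows:
2.3 5.7 -25.4 -0.016 -0.001 -0
```

View pics/w13.png

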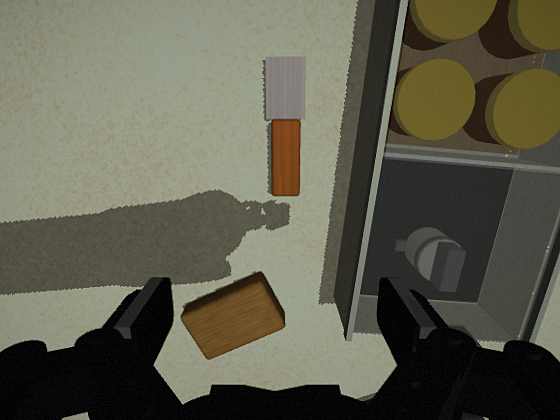

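```bash
python3 plan.py .4324 -.2198 .010 -20.9 50 e; python3 -m handwheel '20 3 -13 -0.017 0 0 70;30 3 -13 0 0 0 70;40 2 0 0 0 0 70;45 0 0 0 0 0 70;45 0 0 0 0 0 70;40 0 0 0 0 0 70;17 0 0 0 0 0 70;0 0 0 0 0 0 70'; python3 -m handwheel '0 0 0 0 0 0 70;0 0 0 0 0 0 70';python3 plan.py .4324 -.2198 .010 -20.9 50 e;python3 - <<'E'
from look import *
look("w14")
E
```

```text
cur [ 412.8 -241.4  252.3] xaxis [ 0.  0. -1.] yaw -21.9 j7 -0.07 grip 0.996 t 33.8 F [-0.3  0.7  0.2]
dyaw 1.0 rotvec [-0.017 -0.001 -0.   ] dist [  19.6   21.6 -242.3] n 5
translation only, tool axes total: [242.3  10.1 -27.2] per row: [48.5  2.  -5.4]
rows:
48.5 2 -5.4 -0.003 -0 -0
48.5 2 -5.4 -0.003 -0 -0
48.5 2.1 -5.4 -0.003 -0 -0
48.5 2.1 -5.4 -0.003 -0 -0
48.5 2.1 -5.4 -0.003 -0 -0
clock: 34.6
position: [0.428, -0.2188, 0.0165]
ee_rot: [-0.581, -0.403, 0.583, -0.4]
ft_force: [-0.6, 0.5, 0.6]
grip_width: 0.818
clock: 34.8
position: [0.431, -0.2189, 0.0201]
ee_rot: [0.583, 0.402, -0.581, 0.402]
ft_force: [-0.1, -0.1, 0.7]
grip_width: 0.819
cur [ 431.  -218.9   20.1] xaxis [ 0.003  0.002 -1.   ] yaw -20.8 j7 0.44 grip 0.819 t 34.8 F [-0.1 -0.1  0.7]
dyaw -0.1 rotvec [ 0.003 -0.003 -0.002] dist [  1.4  -0.9 -10.1] n 1
translation only, tool axes total: [10.1  1.6  0.4] per row: [10.1  1.6  0.4]
rows:
10.1 1.6 0.4 0.003 -0.003 -0.002
```

View pics/w14.png

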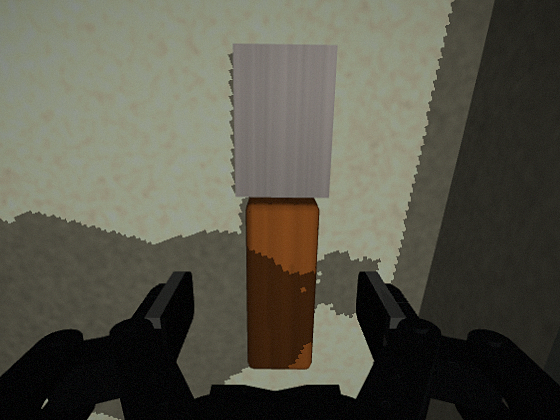

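```bash
python3 -m handwheel '6 1 0 0 0 0 70;5 1 0 0 0 0 70;0 0 0 0 0 0 70;0 0 0 0 0 0 20;0 0 0 0 0 0 20;0 0 0 0 0 0 20;0 0 0 0 0 0 20;0 0 0 0 0 0 20' 40; python3 -m handwheel '0 0 0 0 0 0 20;0 0 0 0 0 0 20';python3 plan.py .4324 -.2198 .010 -20.9 50 e;python3 -m handwheel '-20 0 0 0 0 0 20;-40 0 0 0 0 0 20;-40 0 0 0 0 0 20;-40 0 0 0 0 0 20;0 0 0 0 0 0 20;0 0 0 0 0 0 20;0 0 0 0 0 0 20' 40;python3 - <<'E'
from look import *
c,T=look("w15")
E
python3 plan.py .45 .02 .17 -90 50 e
```

```text
clock: 35.65
position: [0.4322, -0.2193, 0.0081]
ee_rot: [0.583, 0.402, -0.581, 0.401]
ft_force: [-0.4, 0.4, 5.6]
grip_width: 0.342
clock: 35.85
position: [0.4322, -0.2193, 0.0081]
ee_rot: [0.583, 0.402, -0.581, 0.401]
ft_force: [-0.6, 0.9, 6.1]
grip_width: 0.342
cur [ 432.2 -219.3    8.1] xaxis [ 0.001  0.002 -1.   ] yaw -20.7 j7 0.46 grip 0.342 t 35.9 F [-0.6  0.9  6.1]
dyaw -0.2 rotvec [ 0.003 -0.003 -0.   ] dist [ 0.2 -0.5  1.9] n 1
translation only, tool axes total: [-1.9  0.4  0.4] per row: [-1.9  0.4  0.4]
rows:
-1.9 0.4 0.4 0.003 -0.003 -0
clock: 36.55
position: [0.4312, -0.2189, 0.1469]
ee_rot: [0.582, 0.403, -0.581, 0.401]
ft_force: [0.4, -0.2, -0.5]
grip_width: 0.345
cur [ 431.  -219.1  146.8] xaxis [-0.001  0.003 -1.   ] yaw -20.7 j7 0.22 grip 0.34 t 36.6 F [-0.4 -0.7 -0.5]
dyaw -69.3 rotvec [ 1.209e+00 -1.000e-03  3.000e-03] dist [ 19.  239.1  23.2] n 9
translation only, tool axes total: [ -22.6  -67.  -230.4] per row: [ -2.5  -7.4 -25.6]
rows:
-2.5 -7.4 -25.6 0.134 -0 0
-2.5 -10.8 -24.4 0.134 -0 0
-2.5 -14 -22.7 0.134 -0 0
-2.5 -16.9 -20.6 0.134 -0 0
-2.5 -19.5 -18.2 0.134 -0 0
-2.5 -21.8 -15.4 0.134 -0 0
-2.6 -23.6 -12.4 0.134 -0 0
-2.6 -25.1 -9.1 0.134 -0 0
-2.6 -26.1 -5.6 0.134 -0 0
```

View pics/w15.png

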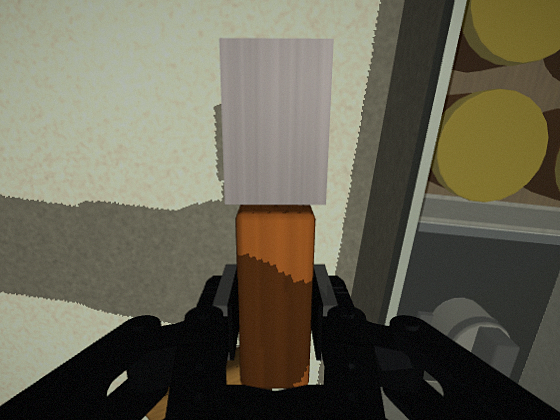

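```bash
python3 -m handwheel '-12 -7 -22 0.134 0 0 20;-12 -9 -22 0.134 0 0 20;-12 -9 -20 0.134 0 0 20;-12 -11 -18 0.134 0 0 20;-12 -14 -17 0.134 0 0 20;-12 -17 -16 0.134 0 0 20;-12 -20 -14 0.134 0 0 20;-12 -20 -12 0.134 0 0 20' 40; python3 -m handwheel '-6 -20 -10 0.134 0 0 20;0 0 0 0 0 0 20;0 0 0 0 0 0 20;0 0 0 0 0 0 20';python3 plan.py .54 -.055 .25 -90 50 e
```

```text
clock: 37.4
position: [0.4508, -0.0519, 0.2363]
ee_rot: [-0.702, -0.08, 0.703, -0.078]
ft_force: [0.3, 0.1, -0.9]
grip_width: 0.341
clock: 37.8
position: [0.4561, -0.0321, 0.2421]
ee_rot: [-0.706, -0.035, 0.707, -0.033]
ft_force: [0.3, -0.3, -0.7]
grip_width: 0.343
cur [456.1 -32.1 242.1] xaxis [-0.002  0.003 -1.   ] yaw -84.5 j7 -1.59 grip 0.343 t 37.8 F [ 0.3 -0.3 -0.7]
dyaw -5.5 rotvec [0.096 0.002 0.003] dist [ 83.9 -22.9   7.9] n 2
translation only, tool axes total: [ -8.1  30.8 -81.3] per row: [ -4.1  15.4 -40.6]
rows:
-4.1 15.4 -40.6 0.048 0.001 0.001
-4 13.4 -41.3 0.048 0.001 0.001
```

```bash
python3 -m handwheel '-4 12 -28 0.032 0 0 20;-4 10 -28 0.032 0 0 20;0 8 -26 0.032 0 0 20;0 0 0 0 0 0 20;0 0 0 0 0 0 20;0 0 0 0 0 0 20;0 0 0 0 0 0 20' 40
python3 - <<'E'
from look import *
c,T=look("w16"); print("block");handles(c,T,.07,.09,.0805,400);print("plat");handles(c,T,.036,.055,.045,400)
print(T[:3,3]); P=cloud(c,T)
E
python3 plan.py .49 .051 .17 -90 50 e
```

```text
clock: 38.5
position: [0.5398, -0.0557, 0.2511]
ee_rot: [-0.707, -0.002, 0.707, 0.002]
ft_force: [0.2, -0.8, -0.4]
grip_width: 0.345
block
[102   0  34  28 540] medz [0.6901 0.0689 0.0748] ((689.7064208984375, 68.60132598876953), (17.655746459960938, 27.862125396728516), 30.970888137817383)
[ 101   48  100   86 7801] medz [0.6309 0.0497 0.0803] ((629.396240234375, 49.76652145385742), (81.96732330322266, 65.73249816894531), 87.09205627441406)
[ 329  111  231  159 6614] medz [ 0.5298 -0.2894  0.0842] ((575.9744873046875, -242.63673400878906), (259.0840148925781, 118.41357421875), 63.50157928466797)
plat
[ 141  132   54   96 4646] medz [0.5493 0.0535 0.0448] ((546.229736328125, 53.57526397705078), (50.41904067993164, 95.90711975097656), 87.56639862060547)
[  0 170  36  38 520] medz [0.539  0.2118 0.0428] ((539.2454833984375, 211.569091796875), (45.916358947753906, 18.79066276550293), 30.691572189331055)
[ 0.61328257 -0.05622234  0.39343013]
cur [540.  -55.6 251.2] xaxis [ 0.     0.006 -1.   ] yaw -90.0 j7 -1.39 grip 0.342 t 38.5 F [-0.5  0.3 -0.3]
dyaw 0.0 rotvec [-0.    -0.     0.006] dist [-50.  106.6 -81.2] n 3
translation only, tool axes total: [  81.8 -106.1   50. ] per row: [ 27.3 -35.4  16.7]
rows:
27.3 -35.4 16.7 -0 -0 0.002
27.2 -35.4 16.7 -0 -0 0.002
27.1 -35.5 16.7 -0 -0 0.002
```

View pics/w16.png

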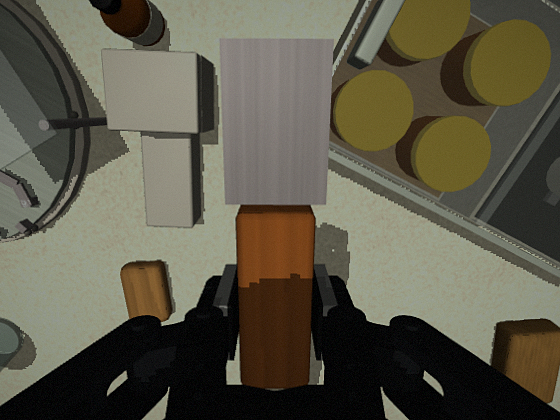

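```bash
python3 plan.py .4664 .0573 .11 -92.65 30 e;python3 -m handwheel '0 -6 25 0 0 0 20;0 -10 25 0 0 0 20;0 -20 24 0.02 0 0 20;25 -25 0 0.026 0 0 20;30 -25 0 0 0 0 20;35 -20 0 0 0 0 20;30 -6 0 0 0 0 20;20 0 0 0 0 0 20' 40;python3 -m handwheel '0 0 0 0 0 0 20;0 0 0 0 0 0 20;0 0 0 0 0 0 20';python3 plan.py .4664 .0573 .054 -92.65 50 e
```

```text
cur [540.  -55.6 251.2] xaxis [ 0.     0.006 -1.   ] yaw -90.0 j7 -1.39 grip 0.342 t 38.5 F [-0.5  0.3 -0.3]
dyaw -2.6 rotvec [ 0.046 -0.     0.006] dist [ -73.6  112.9 -141.2] n 7
translation only, tool axes total: [ 141.8 -112.1   73.6] per row: [ 20.3 -16.   10.5]
rows:
20.3 -16 10.5 0.007 -0 0.001
20.2 -16 10.6 0.007 -0 0.001
20.2 -15.9 10.7 0.007 -0 0.001
20.2 -15.8 10.8 0.007 -0 0.001
20.2 -15.8 10.9 0.007 -0 0.001
20.2 -15.7 11 0.007 -0 0.001
20.2 -15.7 11.1 0.007 -0 0.001
clock: 39.35
position: [0.4682, 0.0583, 0.1097]
ee_rot: [-0.706, 0.014, 0.708, 0.017]
ft_force: [-0.8, -0.2, -0.4]
grip_width: 0.343
clock: 39.65
position: [0.4701, 0.0569, 0.1127]
ee_rot: [0.707, -0.015, -0.706, -0.018]
ft_force: [-0.4, 0.1, -0.4]
grip_width: 0.339
cur [470.1  56.9 112.7] xaxis [ 0.001  0.005 -1.   ] yaw -92.7 j7 -1.71 grip 0.339 t 39.6 F [-0.4  0.1 -0.4]
dyaw 0.0 rotvec [-0.001 -0.001  0.005] dist [ -3.7   0.4 -58.7] n 2
translation only, tool axes total: [58.7  0.1  3.8] per row: [29.3  0.1  1.9]
rows:
29.3 0.1 1.9 -0 -0.001 0.003
29.3 -0 1.9 -0 -0.001 0.003
```

```bash
python3 -m handwheel '20 0 1 0 0 0.005 20;20 0 0 0 0 0 20;13 0 0 0 0 0 20;4 0 0 0 0 0 20;0 0 0 0 0 0 20;0 0 0 0 0 0 20;0 0 0 0 0 0 20' 40;python3 plan.py .5567 .0531 .054 -92.65 50 e;python3 - <<'E'
from look import *
c,T=look("w17")
P=cloud(c,T)
for u,v in [(276,60),(276,190),(240,120),(315,120),(276,225),(276,300)]: print(u,v,np.round(P[v-2:v+3,u-2:u+3].reshape(-1,3).mean(0),4))
E
```

```text
clock: 40.35
position: [0.4689, 0.0571, 0.0551]
ee_rot: [0.707, -0.017, -0.707, -0.016]
ft_force: [-0.9, -0.3, -1.1]
grip_width: 0.342
cur [468.9  57.1  55.1] xaxis [ 0.001 -0.    -1.   ] yaw -92.7 j7 -1.61 grip 0.342 t 40.4 F [-0.9 -0.3 -1.1]
dyaw 0.0 rotvec [-0.    -0.001 -0.   ] dist [87.8 -4.  -1.1] n 2
translation only, tool axes total: [  1.2  -0.1 -87.9] per row: [  0.6  -0.  -43.9]
rows:
0.6 -0 -43.9 -0 -0 -0
0.6 -0 -43.9 -0 -0 -0
276 60 [0.5597 0.0529 0.0627]
276 190 [0.5127 0.0551 0.0623]
240 120 [0.5398 0.0672 0.0626]
315 120 [0.5385 0.0395 0.0626]
276 225 [0.5023 0.0556 0.0748]
276 300 [0.4713 0.0571 0.0745]
```

View pics/w17.png

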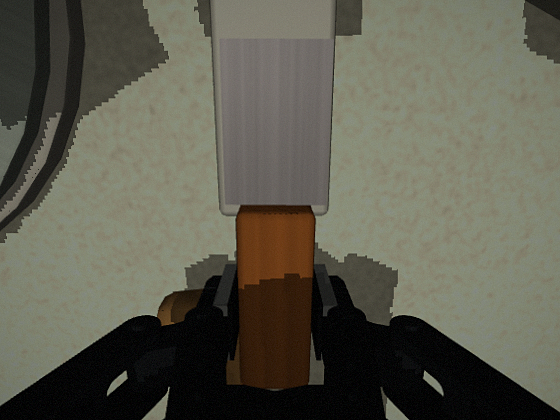

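```bash
python3 -m handwheel '1 0 -8 0 0 0 20;0 0 -12 0 0 0 20;0 0 -12 0 0 0 20;0 0 -12 0 0 0 20;0 0 -12 0 0 0 20;0 0 0 0 0 0 20' 40;python3 plan.py .5567 .0531 .054 -92.65 50 e
```

```text
clock: 41.0
position: [0.526, 0.0539, 0.0533]
ee_rot: [0.707, -0.017, -0.707, -0.016]
ft_force: [-0.4, -0.4, 0.7]
grip_width: 0.338
cur [526.   53.9  53.3] xaxis [ 0.    -0.002 -1.   ] yaw -92.7 j7 -1.51 grip 0.338 t 41.0 F [-0.4 -0.4  0.7]
dyaw 0.0 rotvec [-0.001 -0.    -0.002] dist [30.7 -0.8  0.7] n 1
translation only, tool axes total: [ -0.7  -0.7 -30.7] per row: [ -0.7  -0.7 -30.7]
rows:
-0.7 -0.7 -30.7 -0.001 -0 -0.002
```

```bash
python3 -m handwheel '0 0 -8 0 0 0 20;0 0 -8 0 0 0 20;0 0 -8 0 0 0 20;0 0 -4 0 0 0 20;0 0 0 0 0 0 20;0 0 0 0 0 0 20' 40;python3 plan.py .5567 .0531 .054 -92.65 50 e;python3 - <<'E'
from look import *
c,T=look("w18")
E
```

```text
clock: 41.6
position: [0.5525, 0.0528, 0.0532]
ee_rot: [0.707, -0.017, -0.707, -0.016]
ft_force: [1.7, -0.1, 2.3]
grip_width: 0.343
cur [552.5  52.8  53.2] xaxis [ 0.    -0.002 -1.   ] yaw -92.7 j7 -1.48 grip 0.343 t 41.6 F [ 1.7 -0.1  2.3]
dyaw 0.0 rotvec [-0.001 -0.    -0.002] dist [4.2 0.3 0.8] n 1
translation only, tool axes total: [-0.8 -0.5 -4.2] per row: [-0.8 -0.5 -4.2]
rows:
-0.8 -0.5 -4.2 -0.001 -0 -0.002
```

View pics/w18.png

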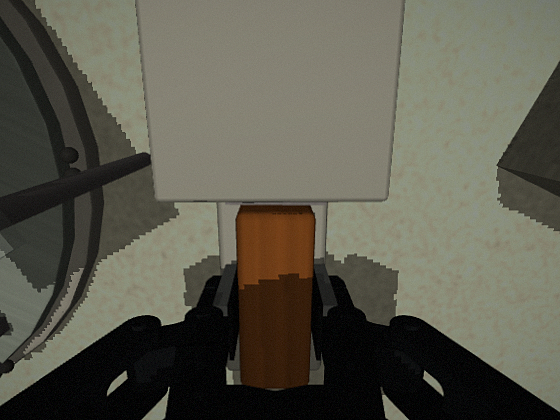

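Blade is in the slot (face edge at row ~200, shoulder at row ~206). Push the last few mm against the face.

```bash
python3 -m handwheel '0 0 -2 0 0 0 20;0 0 -1 0 0 0 20;0 0 0 0 0 0 20' 40; python3 -m handwheel '0 0 -1 0 0 0 20;0 0 -1 0 0 0 20;0 0 0 0 0 0 20';python3 -m handwheel '0 0 -1 0 0 0 20;0 0 0 0 0 0 20'
```

```text
clock: 41.95
position: [0.5547, 0.0529, 0.0533]
ee_rot: [-0.706, 0.017, 0.708, 0.016]
ft_force: [-2.7, 0.2, 5.0]
grip_width: 0.345
clock: 42.25
position: [0.5567, 0.0529, 0.0532]
ee_rot: [-0.706, 0.017, 0.708, 0.016]
ft_force: [-2.8, -0.8, 5.9]
grip_width: 0.341
clock: 42.45
position: [0.5577, 0.0528, 0.0532]
ee_rot: [-0.706, 0.017, 0.708, 0.016]
ft_force: [-3.1, 0.2, 4.6]
grip_width: 0.339
```

```bash
for i in 1; do python3 -m handwheel '0 0 -1 0 0 0 20;0 0 -1 0 0 0 20;0 0 0 0 0 0 20' 40; done; python3 -m handwheel '0 0 -1 0 0 0 20;0 0 -1 0 0 0 20;0 0 0 0 0 0 20'
```

```text
clock: 42.75
position: [0.5581, 0.0527, 0.0532]
ee_rot: [-0.705, 0.017, 0.709, 0.016]
ft_force: [-12.5, 0.5, 14.6]
grip_width: 0.34
clock: 43.05
position: [0.5583, 0.0526, 0.053]
ee_rot: [-0.704, 0.016, 0.71, 0.017]
ft_force: [-23.3, 1.2, 24.7]
grip_width: 0.344
```

```bash
python3 -m handwheel '0 0 2 0 0 0 20;0 0 0 0 0 0 20' 40; python3 -m handwheel '0 0 1 0 0 0 20;0 0 0 0 0 0 36;0 0 0 0 0 0 40;0 0 0 0 0 0 40;0 0 0 0 0 0 50;0 0 0 0 0 0 50';python3 -m handwheel '-10 0 0 0 0 0 50;-30 0 0 0 0 0 50;-40 0 0 0 0 0 50;-40 0 0 0 0 0 50;-40 0 0 0 0 0 50;0 0 10 0 0 0 50;0 0 0 0 0 0 50;0 0 0 0 0 0 50'
python3 - <<'E'
from look import *
c,T=look("w19"); print("block");handles(c,T,.077,.09,.0805,400);print("handle");handles(c,T,.066,.0765,.073,400)
P=cloud(c,T)
for n in ["top","scene"]:
    c=cams.camera(n);cv2.imwrite(f"pics/{n}19.png",c["color"])
E
```

```text
clock: 43.25
position: [0.5583, 0.0526, 0.0531]
ee_rot: [-0.705, 0.017, 0.708, 0.016]
ft_force: [-9.2, -1.1, 10.5]
grip_width: 0.343
clock: 43.85
position: [0.5592, 0.0526, 0.0531]
ee_rot: [-0.707, 0.017, 0.707, 0.016]
ft_force: [0.1, -0.1, 0.6]
grip_width: 0.584
clock: 44.65
position: [0.5491, 0.0535, 0.213]
ee_rot: [-0.706, 0.017, 0.707, 0.016]
ft_force: [0.1, -0.1, 0.1]
grip_width: 0.58
block
[ 435    0  125  209 2179] medz [ 0.6221 -0.1047  0.0801] ((613.8428955078125, -149.54623413085938), (121.84418487548828, 113.80302429199219), 63.24752426147461)
[ 219   54  110   93 9915] medz [0.6309 0.0514 0.0803] ((629.284912109375, 51.53920364379883), (79.6455307006836, 65.28935241699219), 87.22462463378906)
handle
[212   0  47  34 800] medz [0.6881 0.0744 0.0707] ((689.0986328125, 75.88493347167969), (32.820865631103516, 21.47552490234375), 87.05533599853516)
[429   0  86 147 971] medz [ 0.6457 -0.0998  0.0714] ((641.8186645507812, -97.05502319335938), (6.231233596801758, 113.69216918945312), 63.683658599853516)
[ 257  147   37   92 3306] medz [0.5591 0.0537 0.0724] ((556.9428100585938, 53.70973587036133), (29.570728302001953, 76.66124725341797), 86.81682586669922)
```

View pics/w19.png

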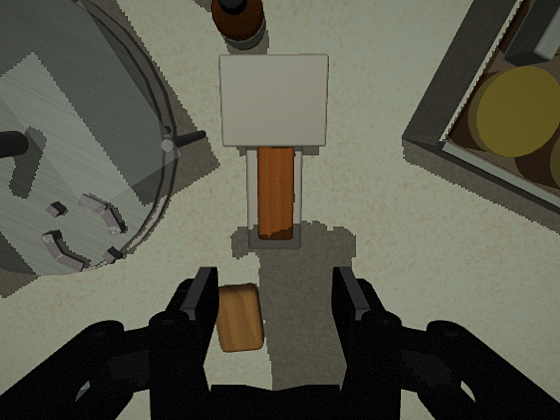

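View pics/scene19.png

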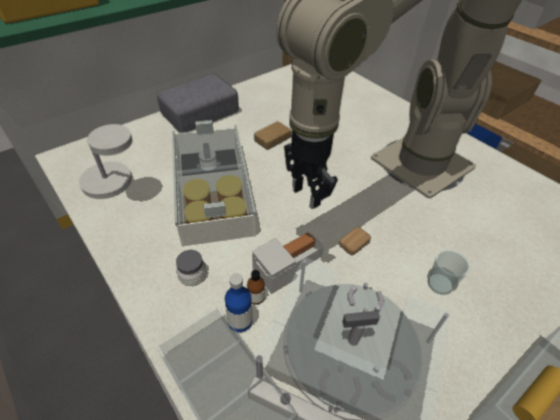

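Run:
```python
from h import *
for n in ["top","scene"]:
    a=load(f"pics/{n}0.npz")["color"]; c=cams.camera(n); d=np.abs(a.astype(int)-c["color"]).max(2)
    cv2.imwrite(f"pics/{n}20.png",np.clip(d*3,0,255).astype(np.uint8))
    T=Tcam(c);P=cloud(c,T)
    m=(P[...,0]>.38)&(P[...,0]<.8)&(P[...,1]<-.05)&(P[...,1]>-.55)&(P[...,2]>.112)&(P[...,2]<.135)
    k,l,s,_=cv2.connectedComponentsWithStats(m.astype(np.uint8))
    print(n,[(s[i].tolist(),np.round(np.median(P[l==i],0),3)) for i in range(1,k) if s[i,4]>40])
i=cv2.hconcat([cv2.imread("pics/top20.png"),])
```

```text
top [([317, 145, 13, 20, 108], array([ 0.668, -0.127,  0.121])), ([436, 204, 14, 20, 123], array([ 0.513, -0.433,  0.121]))]
scene [([195, 121, 18, 6, 78], array([ 0.518, -0.431,  0.118])), ([204, 202, 21, 9, 131], array([ 0.672, -0.125,  0.119]))]
```

View pics/scene20.png

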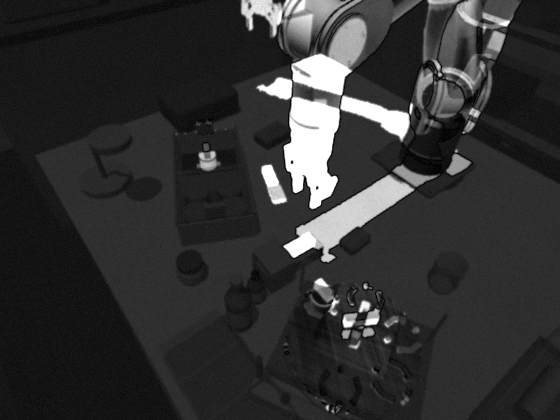

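View pics/top19.png

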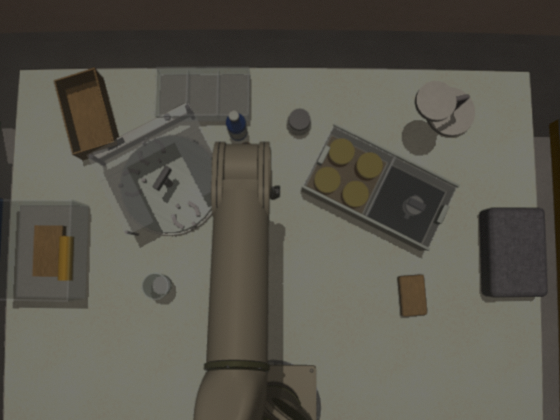

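Run:
```python
from look import *
from workcell import hand_in
c,T=look("w21");handles(c,T,.066,.0765,.073,400)
print(manip.get_obs()["ft_force"],manip.get_obs()["clock"]); print(hand_in())
```

```text
[211   0  47  34 777] medz [0.6882 0.0746 0.0705] ((689.1121215820312, 75.88977813720703), (32.837196350097656, 21.43379020690918), 87.03657531738281)
[428   0  86 147 968] medz [ 0.6451 -0.0994  0.0713] ((641.6270751953125, -96.91508483886719), (6.184013366699219, 113.2424545288086), 63.55650329589844)
[ 256  147   38   93 3338] medz [0.5589 0.0537 0.0724] ((556.7114868164062, 53.7326545715332), (29.644908905029297, 77.30450439453125), 87.07908630371094)
[-0.3308316  -0.55585444  0.83058056] 44.95
the job is handed in; nothing more can be done
None
```

The station is closed down and the job was handed in at 45 s. `hand_in` gave no verdict, so the results below are from my own checks.

- **Canisters:** only canister_a was on the warmer. I slid the right lid open 140 mm and turned the turret to −60°. I then unscrewed the canister by 76° and stood it on the dark mat. Its top measured about 76 mm (77 mm expected), and it was upright in the wrist and scene pictures.
- **Lids:** I slid the right lid closed again, and its handle came back to within about 1.5 mm of the closed position. I never touched the left lid, and its handle measures as closed.
- **Spatula:** I pushed it into the slot until it met the block with about 23 N, then released it. The last picture puts its shoulder within about 1 mm of the block's face, level and aligned within about 1°.
- **Bystanders:** comparing the scene picture with the one from the start shows none of them moved. No wrist force above about 25 N showed in any reading.

**One mistake on the way:** I first turned the wrist the wrong way before gripping the knob. Joint 7 ran to its limit and the arm drifted to above the holder. The force readings stayed near zero, the scene picture showed nothing disturbed, and I backed out and gripped the knob the other way round.

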